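# Punch the skin tip fitting and kit it with the loops that pass the gauge

## Robot

A 7-joint arm with a two-finger parallel gripper is mounted at the origin on the work surface. World frame = base frame: x ahead of the robot, y to its left, z up, the work surface at z = 0. Lengths are in mm, angles in degrees, forces in N, time in s.
With the tool pointing down it reaches from about 400 to 850 mm from the base axis. Payload 6.9 kg.
Tool frame: the origin (TCP) lies midway between the tips of the shut fingers; the grasp point (between the pads) lies 19 mm behind it; z points along the fingers, y is the line along which they close (so a half turn about z gives the same grasp; the last joint's range is limited). The gripper opens to 85 mm and grips with 20 to 120 N. Pads are 22 mm wide; open, the fingers measure 114 mm over their backs; the gripper's body (76 mm by 85 mm) begins 54 mm behind the grasp point. The pads swing forward as they close: fully open they stand 13 mm farther back than shut.
Start: joints at [-68.955, 29.078, -13.613, 85.955, 7.202, 65.827, -8.869], TCP at [161.782, 603.687, 231.275] pointing down, gripper open.
Joint ranges: [-176.47, 176.47], [-13.61, 117.27], [-81.72, 77.17], [0.22, 143.17], [-87.28, 267.28], [10, 112.55], [-165.47, 165.47]. Speed limits (degrees/s): [136.94, 136.94, 180, 180, 180, 180, 180].

## Interface

Orientations are given as a 3x3 rotation matrix whose columns are the frame's x, y, z axes.
In Python, from bench import read_state, get_image, camera_model, sign_off gives the robot as it stands. The module is installed in compiled form; this text tells all that it offers.
- The arm moves only by the tool servo_tool, never from a script. Its argument "motion" is a list of rows, each an object with "offset": the shift along the tool's x, y, z in m, a list of three; "turn": the turn, a rotation vector about the tool's x, y, z in rad, a list of three; "jaw": the finger opening in m, from 0 to 0.0854. In form: [{"offset": [dx, dy, dz], "turn": [rx, ry, rz], "jaw": jaw}, ...]. A call has 1 to 20 rows; each row shifts and turns the commanded pose from where the row before left it, along the tool's axes as they then stand; what a row does not reach is not made up. A row lasts 1/10 s, in which the tool goes at most 50 mm and 8.59 degrees, less where a joint would pass 70% of its speed; a pose out of reach is approached as far as the arm can. A call is refused whole if a number of a shift passes 0.05 or a number of a turn 0.15, either way. A call with a gripper value outside its range is refused whole. The fingers move at their own pace and stop on an object; "squeeze" is the grip in N (left out, the last holds). Time passes only in rows, so rows that do not move let the fingers close. It gives the time, the measured TCP pose, the force, the opening and the grip force at its end, in the units of the state.
- read_state(): the state, without advancing time (a new reading comes with each control period).
- get_image(name): name is "side" or "top"; returns (picture, depth): 420x560x3 uint8, blue, green, red; 420x560 float32, mm along the optical axis (not along the pixel's ray), 0 where there is no reading.
- camera_model(name): a dict with "intrinsics" (3x3 intrinsics, pixels), "rvec" (rotation vector, rad) and "tvec" (3), from world to camera coordinates, as OpenCV has them. Camera axes: x right, y down, z forward; pixel columns grow to the right and rows downward; lengths in mm; the calibration is good to about 2 mm. A picture is of the moment at which its call begins. camera_model takes no time and is no camera call.
- sign_off(): hands the job in; it is judged then, once.
The state is a dict: "time": time; "joints": joint angles; "joint_velocities": joint speeds; "joint_efforts": joint torques, N m; "eef_pos": TCP position; "tool_rot": TCP orientation; "force": force on the tool from outside, world axes, zero at the start; "torque": the same for the moment, N m; "width": opening from 0.0 (shut) to 1.0 (fully open); "grasp_force": force on a finger pad.
Only numpy, scipy, OpenCV 4.12 (cv2) and the standard library are available. Lean on these libraries where they do the work, as an engineer would, in place of code of your own. Each camera call takes 0.05 s, during which the arm holds its last target. There are 200 camera calls.

## Task

Lay the green skin tip fitting on the press foot and slide it until its nose mark is under the punch, push the plunger fully down, then slide it on and punch the middle mark too; let the punch come down nowhere but on a mark. Then lay the punched fitting flat in the white tray and try the aluminium loops over the gauge pin: those that drop fully down to its base go in the white tray with the fitting, those that do not go in the small wooden bin. Leave the other gear alone.

Things in the scene. Friction and masses are not known exactly. Their poses are not given: they have to be found in the camera images.
- press: Bolted-down punch press. Origin: on the bench below the tip. Steel foot 110 mm (x) by 330 mm (y -180 to +150), top 20 mm above the bench; the work lies on it. Column 50 x 45 mm at y +110; an arm 36 mm wide from it ends 18 mm past the punch axis (towards -y), underside 114, top 140 mm above the bench. The throat is open at -y and both x sides: slide work in along +y.
- punch_tip (a point): Point of the punch, pointing straight down, 48 mm above the bench at rest (28 mm above the press foot). It moves down with the plunger, never sideways.
- plunger_top (a point): Centre of the top of the black round knob (44 mm diameter) on the punch's upper end, 190 mm above the bench at rest. Press it straight down with the closed fingertips.
- plunger (a joint): Downward travel of the punch, m: 0 at rest, 0.0195 fully down, where the tip just meets the top of the fitting's plate lying on the press foot. Spring return: 2.4 N to start, about 8 N at the bottom.
- fitting: Green plastic ski-skin tip fitting, about 90 g: flat plate 180 mm long (x -90 to +90), 50 wide, 8 thick, round nose at +x, two white marks on top. A grip rib 24 mm wide stands on it from x -90 to -30, its top 30 mm above the underside; grip it across at x -60, fingertips above the plate. Origin: mid-length at the underside; z up.
- nose_mark (a point): Centre of the white 12 mm round mark near the fitting's nose, at x +65 mm on the fitting, on the plate's top face.
- mid_mark (a point): Centre of the other white 12 mm round mark, at x +30 mm on the fitting, on the plate's top face.
- gauge: Fixed gauge: round base 64 mm wide, 15 mm high, with an upright 30 mm pin, straight to 50 mm above the bench, then tapering to 12 mm at its top at 60 mm. Origin: on the pin's axis at the bench. A loop that fits (2 mm play all round) drops until its underside rests on the base; one that does not hangs on the taper, underside about 52 mm above the bench.
- kit_tray: Large shallow white plastic tray, fixed, 190 mm (x) by 260 mm (y), 24 mm high, walls and floor 4 mm. Origin: centre of its underside.
- scrap_bin: Small square wooden bin, fixed, 160 by 160 mm, 34 mm high, walls and floor 4 mm. Origin: centre of its underside.
- ice_screw: Bystander: silver ice screw, 160 mm long, lying flat. Leave alone.
- carabiner: Bystander: purple carabiner, 110 mm long, lying flat. Leave alone.
- belay_device: Bystander: aluminium belay device, 60 by 46 mm, 30 mm high. Leave alone.
- headlamp: Bystander: white plastic headlamp, 65 mm wide, 45 mm high. Leave alone.
- loop_a: One of 2 to 4 alike aluminium tip loops, 80 g, lying flat (absent ones: None): ring of 56 mm outside diameter with a straight tang 22 mm wide along +x, ending 70 mm from the ring's centre; all 14 mm high. Origin: ring centre at the underside; z up. Grip the tang across, best at x +45 mm. The bore either goes over the gauge pin or is far too narrow; the letter tells nothing.
- loop_b: One of 2 to 4 alike aluminium tip loops, 80 g, lying flat (absent ones: None): ring of 56 mm outside diameter with a straight tang 22 mm wide along +x, ending 70 mm from the ring's centre; all 14 mm high. Origin: ring centre at the underside; z up. Grip the tang across, best at x +45 mm. The bore either goes over the gauge pin or is far too narrow; the letter tells nothing.
- loop_c: One of 2 to 4 alike aluminium tip loops, 80 g, lying flat (absent ones: None): ring of 56 mm outside diameter with a straight tang 22 mm wide along +x, ending 70 mm from the ring's centre; all 14 mm high. Origin: ring centre at the underside; z up. Grip the tang across, best at x +45 mm. The bore either goes over the gauge pin or is far too narrow; the letter tells nothing.
- loop_d: One of 2 to 4 alike aluminium tip loops, 80 g, lying flat (absent ones: None): ring of 56 mm outside diameter with a straight tang 22 mm wide along +x, ending 70 mm from the ring's centre; all 14 mm high. Origin: ring centre at the underside; z up. Grip the tang across, best at x +45 mm. The bore either goes over the gauge pin or is far too narrow; the letter tells nothing.

How it is judged (in metres and radians):
On the way, in this order (a step that is already met when the one before it is completed fails the run):
1. with the fitting flat on the press foot and its nose mark under the tip (within 6 mm), the plunger is pushed fully down (over 16 mm) (horizontal distance between nose_mark and punch_tip below 0.006 m and value of joint plunger above 0.016 m and height (world z) of nose_mark below 0.031 m and angle between fitting's own z axis and vertical below 0.12 rad), for 0.1 s.
2. the same with the middle mark under the tip (horizontal distance between mid_mark and punch_tip below 0.006 m and value of joint plunger above 0.016 m and height (world z) of mid_mark below 0.031 m and angle between fitting's own z axis and vertical below 0.12 rad), for 0.1 s.
3. a loop is tried on the gauge pin: centred on it within 6 mm and touching it (((horizontal distance between loop_a and gauge below 0.006 m and contact force between loop_a and gauge above 0.3 N and angle between loop_a's own z axis and vertical below 0.25 rad) or (horizontal distance between loop_b and gauge below 0.006 m and contact force between loop_b and gauge above 0.3 N and angle between loop_b's own z axis and vertical below 0.25 rad) or (horizontal distance between loop_c and gauge below 0.006 m and contact force between loop_c and gauge above 0.3 N and angle between loop_c's own z axis and vertical below 0.25 rad) or (horizontal distance between loop_d and gauge below 0.006 m and contact force between loop_d and gauge above 0.3 N and angle between loop_d's own z axis and vertical below 0.25 rad))), for 0.05 s.
At the end, for the whole second after the job is handed in: The fitting lies flat (within 0.1 rad) on the floor of the white tray; every present loop that fits over the gauge pin is inside the white tray and every one that does not is inside the wooden bin (ring centre within the walls, below 45 mm); the plunger is back up; all at rest (x of fitting in the frame of kit_tray between -0.088 and 0.088 m and y of fitting in the frame of kit_tray between -0.1 and 0.1 m and z of fitting in the frame of kit_tray below 0.02 m and angle between fitting's own z axis and vertical below 0.1 rad and linear speed of each of fitting, loop_a, loop_b, loop_c, loop_d below 0.03 m/s and value of joint plunger below 0.004 m and x of loop_a in the frame of kit_tray between -0.088 and 0.088 m and y of loop_a in the frame of kit_tray between -0.122 and 0.122 m and z of each of loop_a, loop_c in the frame of kit_tray below 0.045 m and x of loop_b in the frame of scrap_bin between -0.074 and 0.074 m and y of loop_b in the frame of scrap_bin between -0.074 and 0.074 m and z of each of loop_b, loop_d in the frame of scrap_bin below 0.045 m and x of loop_c in the frame of kit_tray between -0.088 and 0.088 m and y of loop_c in the frame of kit_tray between -0.122 and 0.122 m and x of loop_d in the frame of scrap_bin between -0.074 and 0.074 m and y of loop_d in the frame of scrap_bin between -0.074 and 0.074 m); the robot touches nothing.
It fails at once if the punch is brought down (over 16 mm) with neither mark within 10 mm of the tip (value of joint plunger above 0.016 m and horizontal distance between each of nose_mark, mid_mark and punch_tip above 0.01 m).
It fails at once if the ice screw is moved by more than 30 mm (distance of ice_screw from where it was at the start of the episode above 0.03 m).
It fails at once if the carabiner is moved by more than 30 mm (distance of carabiner from where it was at the start of the episode above 0.03 m).
It fails at once if the belay device is moved by more than 30 mm (distance of belay_device from where it was at the start of the episode above 0.03 m).
It fails at once if the headlamp is moved by more than 30 mm (distance of headlamp from where it was at the start of the episode above 0.03 m).
Of loop_a, loop_b, loop_c, loop_d only 2 to 4 are there at a start; the rules pass over those that are not, and their reading is None.
At some moment in a run one of loop_a, loop_b, loop_c, loop_d may be knocked a few centimetres aside while the robot is not near it.
Once in a run the grip may slacken for a moment while it holds something.
It also fails if it takes over 210 s, if anything falls off the work surface, if the arm or the gripper's body presses on something with over 40 N, if the wrist force passes 120 N, or if a joint passes its speed limit or range.

## Working session

There is one attempt and no reset: what is moved stays moved. The work goes in short steps, Python scripts to look and compute and a tool call to move; the robot and the scene stay as the last step left them, time stands still between calls to the robot, and variables do not carry over. Pictures are saved under pics/ and viewed, at most 14 in all, crops included, and the job is handed in when it is done.

Besides the shell and the picture viewer there is one more tool, called after "Request:" by a JSON object that holds its "api" and its "payload", one argument or row to a line. servo_tool: Moves the arm, as the interface text tells. Its arguments: {"type":"object","properties":{"motion":{"type":"array","items":{"type":"object","properties":{"offset":{"type":"array","items":{"type":"number"}},"turn":{"type":"array","items":{"type":"number"}},"jaw":{"type":"number"}}}},"squeeze":{"type":"number"}},"required":["motion"]}

```bash
mkdir -p pics
cat > h.py <<'E'
import numpy as np, cv2
from bench import read_state, get_image, camera_model, sign_off
def cam(n):
    m=camera_model(n);K=np.array(m["intrinsics"],float);R=cv2.Rodrigues(np.array(m["rvec"],float))[0];t=np.array(m["tvec"],float).ravel();return K,R,t
def cloud(n,d):
    K,R,t=cam(n);v,u=np.mgrid[:d.shape[0],:d.shape[1]]
    p=np.stack([(u-K[0,2])/K[0,0]*d,(v-K[1,2])/K[1,1]*d,d],-1)
    return (p-t)@R
def onplane(n,u,v,z):
    K,R,t=cam(n);r=R.T@np.linalg.inv(K)@[u,v,1];c=-R.T@t;return c+r*(z-c[2])/r[2]
def proj(n,P):
    K,R,t=cam(n);q=K@(R@np.array(P,float)+t);return q[:2]/q[2]
E
python3 - <<'E'
from h import *
for n in("top","side"):
    p,d=get_image(n);np.save(n+"0.npy",d);cv2.imwrite(f"pics/{n}0.png",p)
    K,R,t=cam(n);print(n,K[0,0],-R.T@t)
s=read_state();print(s["eef_pos"],s["tool_rot"],s["time"])
E
```

```text
top 525.3503636203587 [ 535.92058611  -16.88659094 1413.93332997]
side 503.4408287205155 [-272.74093633 -807.68796501  857.47626167]
[161.69880539 603.24974672 230.51016418] [[-9.65931840e-01  2.58796285e-01 -4.05163376e-04]
 [ 2.58796602e-01  9.65930565e-01 -1.56928104e-03]
 [-1.47644142e-05 -1.62067343e-03 -9.99998687e-01]] 0.1
```

View pics/top0.png

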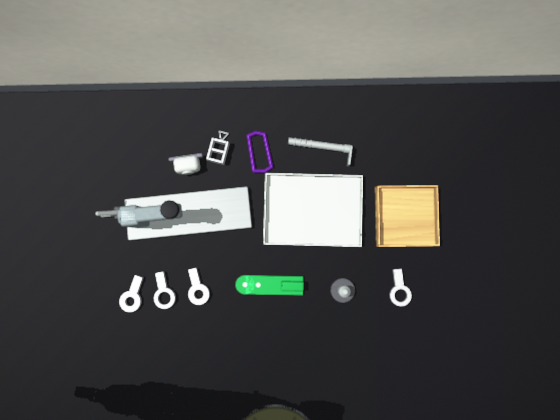

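View pics/side0.png

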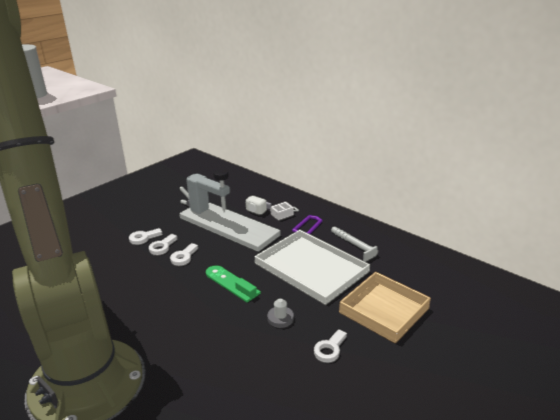

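Top view (up = +x, left = +y): four loops at px (131,299), (164,295), (198,292), (400,292). The fitting is at (270,285) with its nose to the left, the gauge at (343,290), the knob at (170,209), the tray at (314,210) and the bin at (408,216). Next I measure them.

Run:
```python
from h import *
p=cv2.imread("pics/top0.png");d=np.load("top0.npy");X=cloud("top",d).astype(float)
hsv=cv2.cvtColor(p,cv2.COLOR_BGR2HSV)
x,y,z=X[...,0],X[...,1],X[...,2]
def comp(m,name,amin=15):
    n,l,st,c=cv2.connectedComponentsWithStats(m.astype(np.uint8))
    for i in range(1,n):
        if st[i,4]<amin: continue
        q=l==i; r=cv2.minAreaRect(X[q][:,:2].astype(np.float32))
        print(name,st[i,4],c[i].round(1),"med",np.median(X[q],0).round(1),"mean",X[q].mean(0).round(1),"rect",np.round(r[0],1),np.round(r[1],1),round(r[2],1))
b=slice(0,420)
ok=(d>0)&(np.arange(420)[:,None]<375)&(np.arange(420)[:,None]>95)
g=(hsv[...,0]>45)&(hsv[...,0]<80)&(hsv[...,1]>120)&ok
comp(g,"green")
comp(ok&(z>165)&(z<210),"knob")
comp(ok&(z>12)&(z<27)&(np.arange(560)<256)&(np.arange(420)[:,None]<250)&(np.arange(420)[:,None]>180),"foot",100)
u=np.arange(560)
comp(ok&(p.max(2)>140)&(np.arange(420)[:,None]>260)&~g,"bright")
comp(ok&(z>45)&(abs(u-343)<25)&(np.arange(420)[:,None]>270),"pin",4)
comp(ok&(z>7)&(abs(u-343)<25)&(np.arange(420)[:,None]>270),"gaugebase",4)
comp(ok&(z>13)&(z<40)&(u>258)&(u<370)&(np.arange(420)[:,None]>165)&(np.arange(420)[:,None]<260),"traywall",50)
comp(ok&(z>20)&(z<50)&(u>370)&(u<450)&(np.arange(420)[:,None]>175)&(np.arange(420)[:,None]<260),"binwall",50)
comp(ok&(z>100)&(z<150)&(u<256),"arm",30)
top=cv2.resize(p[265:320,110:310],None,fx=4,fy=4,interpolation=cv2.INTER_CUBIC)
bot=cv2.resize(p[265:320,310:430],None,fx=4,fy=4,interpolation=cv2.INTER_CUBIC)
s=cv2.imread("pics/side0.png");sc=cv2.resize(s[165:365,120:360],(0,0),fx=2.2,fy=2.2)
a=np.zeros((220,800,3),np.uint8);a[:,:]=top
e=np.zeros((220,800,3),np.uint8);e[:,:480]=bot
cv2.imwrite("pics/crop1.png",np.vstack([a,e]))
cv2.imwrite("pics/crop2.png",cv2.resize(s[160:370,110:360],(750,600) and None,fx=2.8,fy=2.8,interpolation=cv2.INTER_CUBIC))
```

```text
green 1273 [270.7 284.7] med [434.5   2.2   9.2] mean [434.5   3.3  11.7] rect [434.4   7.9] [182.2  52.3] 87.6
knob 286 [169.8 209.6] med [625.7 233.  190.1] mean [626.1 233.4 189.5] rect [626.6 234.7] [42.9 42.2] 78.2
foot 3994 [197.1 213.3] med [626.4 187.   20.5] mean [627.4 195.2  20.4] rect [627.9 220.4] [110.7 331.3] 4.9
bright 440 [196.6 288.1] med [427.1 202.6  13.9] mean [429.5 199.5  12.9] rect [434.7 196.9] [57.1 95.4] 89.6
bright 396 [399.5 288.2] med [ 417.8 -335.8   13.9] mean [ 419.3 -337.5   13. ] rect [ 421.7 -335.3] [96.9 55.5] 10.8
bright 391 [162.5 291.2] med [423.  292.6  14. ] mean [422.7 290.1  12.7] rect [426.  287.1] [59.5 94.7] 85.8
bright 444 [131.2 295.4] med [411.8 368.9  13.9] mean [413.2 372.9  12.9] rect [417.5 371.7] [58.9 99. ] 68.2
bright 25 [244.5 284.2] med [437.3  71.7   7.9] mean [436.9  72.8   7.8] rect [437.3  72.2] [13.2 13.3] 63.9
bright 24 [257.5 284.5] med [435.6  38.2   9.8] mean [435.6  38.2   9.6] rect [435.7  38.1] [11.4 11.5] 44.1
bright 105 [343.2 291.2] med [ 418.7 -183.2   55. ] mean [ 417.8 -183.5   53.8] rect [ 417.6 -184.9] [24.8 27.3] 44.7
pin 110 [344.5 291.6] med [ 416.6 -186.1   54.9] mean [ 416.8 -186.4   55.6] rect [ 416.1 -186.9] [29.  27.7] 61.9
gaugebase 463 [342.7 290.4] med [ 418.6 -184.7   17. ] mean [ 417.5 -185.5   25.6] rect [ 416.4 -187.2] [62.6 62. ] 27.2
gaugebase 4 [360.2 370.5] med [ 205.9 -229.1    7.6] mean [ 205.9 -228.4    7.7] rect [ 205.5 -228.3] [1.2 9.5] 55.8
traywall 596 [315.6 207.3] med [ 646.1 -126.2   23.5] mean [ 637.6 -119.8   23.1] rect [ 631.2 -113.4] [260.5 190.4] 87.5
binwall 555 [410.  215.5] med [ 613.2 -374.9   33.2] mean [ 610.6 -367.    32.3] rect [ 609.8 -361.9] [162.8 158.8] 89.0
arm 784 [138.6 215.1] med [617.7 323.4 139.8] mean [617.8 319.6 138.9] rect [619.6 310.1] [ 50.3 126.5] 4.0
arm 50 [179.6 212.5] med [619.2 219.3 136. ] mean [622.5 220.5 134.8] rect [625.3 221.1] [13. 36.] 76.5
```

View pics/crop1.png

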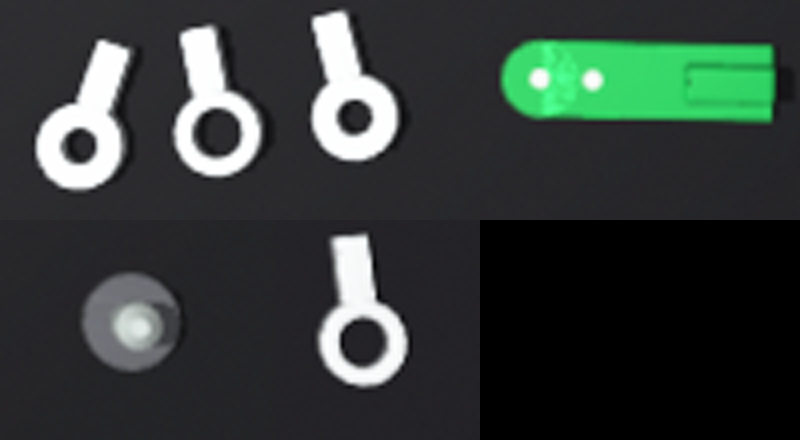

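View pics/crop2.png

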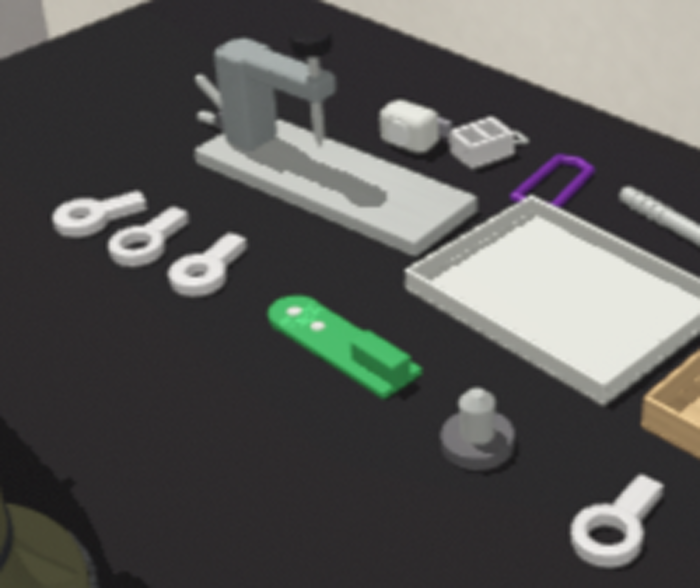

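The crops show wide bores on the second loop from the left and the one on the far right, and narrow bores on the other two; I'll still try them on the pin. The fitting, press, knob and gauge sizes match what was given.

```bash
cat >> h.py <<'E'
def loops(p,z=14,vmin=262,vmax=330,umax=440):
    """ring centre + tang yaw of every loop seen flat at top height z in the top picture"""
    S=6;g=cv2.resize(p.max(2),None,fx=S,fy=S,interpolation=cv2.INTER_CUBIC)
    c,h=cv2.findContours((g>110).astype(np.uint8),cv2.RETR_CCOMP,cv2.CHAIN_APPROX_NONE)
    out=[]
    for i,k in enumerate(c):
        if h[0][i][3]<0 or cv2.contourArea(k)<8*S*S: continue
        o=c[h[0][i][3]]
        if not 250*S*S<cv2.contourArea(o)<700*S*S: continue
        f=lambda q:np.array([onplane("top",(a+.5)/S-.5,(b+.5)/S-.5,z)[:2] for a,b in q])
        H=f(k[::3,0]);O=f(o[::3,0]);m=H.mean(0)
        # refine centre on the outer ring, tang from far points
        far=O[np.hypot(*(O-m).T)>50];d=far.mean(0)-m
        d/=np.hypot(*d);R=O[((O-m)@d)<10]
        A=np.c_[2*R,np.ones(len(R))];s=np.linalg.lstsq(A,(R**2).sum(1),rcond=None)[0]
        d=far.mean(0)-s[:2]
        if h[0][i][0]>-2: out.append(dict(c=s[:2].round(1),hole=m.round(1),yaw=round(np.degrees(np.arctan2(d[1],d[0])),1),R=round(np.sqrt(s[2]+s[:2]@s[:2]),1),bore=round(2*np.sqrt(cv2.contourArea(H.astype(np.float32))/np.pi),1)))
    return out
def go(x,y,z,yaw=None,s=None):
    """turn about tool z (rad), then offset (m) in the turned tool frame; yaw= wanted angle of tool x axis, modulo 180"""
    s=s or read_state();P=np.array(s["eef_pos"]);R=np.array(s["tool_rot"])
    a=np.degrees(np.arctan2(R[1,0],R[0,0]));dy=0 if yaw is None else (yaw-a+90)%180-90
    R2=R@cv2.Rodrigues(np.array([0,0,-np.radians(dy)]))[0]
    print("pos",P.round(1),"yaw",round(a,1),"tilt",np.round(R[:2,2],3),"turn z",round(-np.radians(dy),3),"offset",((np.array([x,y,z])-P)@R2/1000).round(4),"F",np.round(s["force"],1),"w",round(s["width"],3),"gf",round(s["grasp_force"],1),"t",s["time"])
E
python3 - <<'E'
from h import *
for l in loops(cv2.imread("pics/top0.png")): print(l)
go(450,250,230,87.6)
E
```

```text
{'c': array([398.8, 377.5]), 'hole': array([398.6, 377.5]), 'yaw': np.float64(-19.5), 'R': np.float64(29.0), 'bore': np.float64(22.3)}
{'c': array([405.8, 286.2]), 'hole': array([405.7, 286.3]), 'yaw': np.float64(11.0), 'R': np.float64(29.0), 'bore': np.float64(31.7)}
{'c': array([ 401.7, -338.8]), 'hole': array([ 401.4, -338.6]), 'yaw': np.float64(5.6), 'R': np.float64(29.2), 'bore': np.float64(31.4)}
{'c': array([414.2, 195.3]), 'hole': array([414.2, 195.4]), 'yaw': np.float64(14.0), 'R': np.float64(28.7), 'bore': np.float64(22.4)}
{'c': array([786.5, 144.2]), 'hole': array([784.1, 145. ]), 'yaw': np.float64(-17.0), 'R': np.float64(25.6), 'bore': np.float64(26.8)}
{'c': array([819.6, 136.8]), 'hole': array([810.2, 137.9]), 'yaw': np.float64(-171.5), 'R': np.float64(25.9), 'bore': np.float64(27.0)}
{'c': array([840.5, 125.8]), 'hole': array([838.5, 126.6]), 'yaw': np.float64(161.3), 'R': np.float64(12.1), 'bore': np.float64(12.7)}
pos [161.7 603.2 230.5] yaw 165.0 tilt [-0.    -0.002] turn z 1.351 offset [-0.3409  0.3028  0.0009] F [-0.9  0.2 -0.1] w 1.001 gf 0.0 t 0.1
```

Request:
{"api": "servo_tool", "payload": {
  "motion": [
    {"offset": [0,0,0],"turn": [0,0,0.135],"jaw": 0.06},
    {"offset": [0,0,0],"turn": [0,0,0.135],"jaw": 0.06},
    {"offset": [0,0,0],"turn": [0,0,0.135],"jaw": 0.06},
    {"offset": [0,0,0],"turn": [0,0,0.135],"jaw": 0.06},
    {"offset": [0,0,0],"turn": [0,0,0.135],"jaw": 0.06},
    {"offset": [0,0,0],"turn": [0,0,0.135],"jaw": 0.06},
    {"offset": [0,0,0],"turn": [0,0,0.135],"jaw": 0.06},
    {"offset": [0,0,0],"turn": [0,0,0.135],"jaw": 0.06},
    {"offset": [0,0,0],"turn": [0,0,0.135],"jaw": 0.06},
    {"offset": [0,0,0],"turn": [0,0,0.136],"jaw": 0.06},
    {"offset": [-0.034,0.03,0],"turn": [0,0,0],"jaw": 0.06},
    {"offset": [-0.034,0.03,0],"turn": [0,0,0],"jaw": 0.06},
    {"offset": [-0.034,0.03,0],"turn": [0,0,0],"jaw": 0.06},
    {"offset": [-0.034,0.03,0],"turn": [0,0,0],"jaw": 0.06},
    {"offset": [-0.034,0.03,0],"turn": [0,0,0],"jaw": 0.06},
    {"offset": [-0.034,0.03,0],"turn": [0,0,0],"jaw": 0.06},
    {"offset": [-0.034,0.03,0],"turn": [0,0,0],"jaw": 0.06},
    {"offset": [-0.034,0.03,0],"turn": [0,0,0],"jaw": 0.06},
    {"offset": [-0.034,0.03,0],"turn": [0,0,0],"jaw": 0.06},
    {"offset": [-0.034,0.03,0],"turn": [0,0,0],"jaw": 0.06}
  ]
}}

```text
time: 2.1
eef_pos: [447.9, 249.8, 231.2]
tool_rot: [[0.042, 0.999, -0.0], [0.999, -0.042, -0.0], [-0.0, -0.0, -1.0]]
force: [1.4, 0.2, 0.1]
width: 0.705
grasp_force: 0.0
```

```bash
python3 -c "
from h import *
go(431.9,-52.4,60,87.6)"
```

```text
pos [447.9 249.8 231.2] yaw 87.6 tilt [-0. -0.] turn z 0.0 offset [-0.3026 -0.0033  0.1712] F [1.4 0.2 0.1] w 0.705 gf 0.0 t 2.1
```

Request:
{"api": "servo_tool", "payload": {
  "motion": [
    {"offset": [-0.0378,-0.0004,0.0214],"jaw": 0.06},
    {"offset": [-0.0378,-0.0004,0.0214],"jaw": 0.06},
    {"offset": [-0.0378,-0.0004,0.0214],"jaw": 0.06},
    {"offset": [-0.0378,-0.0004,0.0214],"jaw": 0.06},
    {"offset": [-0.0378,-0.0004,0.0214],"jaw": 0.06},
    {"offset": [-0.0378,-0.0004,0.0214],"jaw": 0.06},
    {"offset": [-0.0378,-0.0004,0.0214],"jaw": 0.06},
    {"offset": [-0.0378,-0.0004,0.0214],"jaw": 0.06},
    {"offset": [0,0,0],"jaw": 0.06},
    {"offset": [0,0,0.016],"jaw": 0.06},
    {"offset": [0,0,0.016],"jaw": 0.06},
    {"offset": [0,0,0.016],"jaw": 0.06},
    {"offset": [0,0,0],"jaw": 0.06}
  ]
}}

```text
validation failed for argument at $.mo...
```

Run:
```python
from h import *
go(431.9,-52.4,11,87.6)
p,d=get_image("side");a=proj("side",[432,-52,20]).astype(int);print(a)
cv2.imwrite("pics/g1.png",cv2.resize(p[a[1]-80:a[1]+70,a[0]-100:a[0]+100],None,fx=3,fy=3,interpolation=cv2.INTER_CUBIC))
```

```text
pos [447.9 249.8 231.2] yaw 87.6 tilt [-0. -0.] turn z 0.0 offset [-0.3026 -0.0033  0.2202] F [1.4 0.2 0.1] w 0.705 gf 0.0 t 2.1
[245 286]
```

View pics/g1.png

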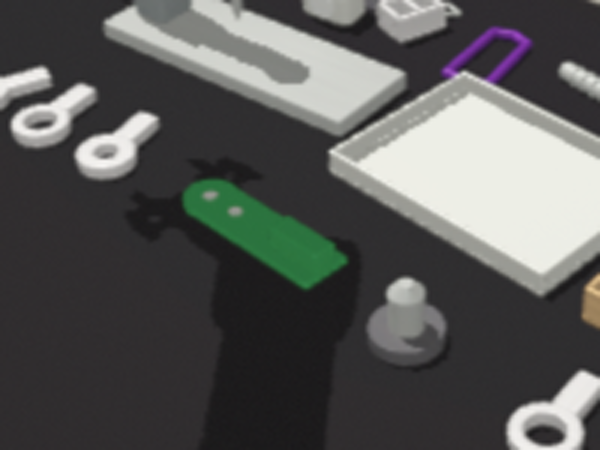

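The call was refused because every row needs a "turn", so the picture only shows the fitting in the arm's shadow. Resending.

Request:
{"api": "servo_tool", "payload": {
  "motion": [
    {"offset": [-0.0378,-0.0004,0.0214],"turn": [0,0,0],"jaw": 0.06},
    {"offset": [-0.0378,-0.0004,0.0214],"turn": [0,0,0],"jaw": 0.06},
    {"offset": [-0.0378,-0.0004,0.0214],"turn": [0,0,0],"jaw": 0.06},
    {"offset": [-0.0378,-0.0004,0.0214],"turn": [0,0,0],"jaw": 0.06},
    {"offset": [-0.0378,-0.0004,0.0214],"turn": [0,0,0],"jaw": 0.06},
    {"offset": [-0.0378,-0.0004,0.0214],"turn": [0,0,0],"jaw": 0.06},
    {"offset": [-0.0378,-0.0004,0.0214],"turn": [0,0,0],"jaw": 0.06},
    {"offset": [-0.0378,-0.0004,0.0214],"turn": [0,0,0],"jaw": 0.06},
    {"offset": [0,0,0],"turn": [0,0,0],"jaw": 0.06},
    {"offset": [0,0,0.016],"turn": [0,0,0],"jaw": 0.06},
    {"offset": [0,0,0.016],"turn": [0,0,0],"jaw": 0.06},
    {"offset": [0,0,0.016],"turn": [0,0,0],"jaw": 0.06},
    {"offset": [0,0,0],"turn": [0,0,0],"jaw": 0.06}
  ]
}}

```text
time: 3.45
eef_pos: [430.5, -49.8, 10.8]
tool_rot: [[0.041, 0.999, -0.003], [0.999, -0.041, 0.001], [0.0, -0.003, -1.0]]
force: [0.5, 0.2, 0.6]
width: 0.706
grasp_force: 0.0
```

Run:
```python
from h import *
go(431.9,-52.4,11,87.6)
p,d=get_image("side");a=proj("side",[432,-52,20]).astype(int);print(a)
cv2.imwrite("pics/g2.png",cv2.resize(p[a[1]-80:a[1]+70,a[0]-100:a[0]+100],None,fx=3,fy=3,interpolation=cv2.INTER_CUBIC))
```

```text
pos [430.5 -49.8  10.8] yaw 87.6 tilt [-0.003  0.001] turn z 0.0 offset [-0.0025  0.0015 -0.0002] F [0.5 0.2 0.6] w 0.706 gf 0.0 t 3.45
[245 286]
```

View pics/g2.png

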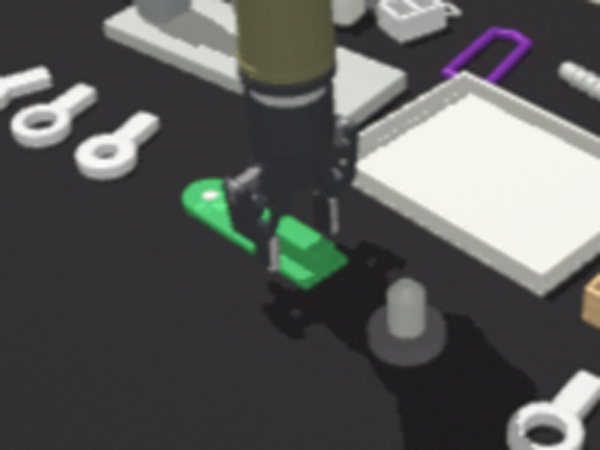

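The fingers straddle the rib at crop px (270,255) and (335,210). Closing on it and lifting.

Request:
{"api": "servo_tool", "payload": {
  "motion": [
    {"offset": [-0.0025,0.0015,0],"turn": [0,0,0],"jaw": 0.02},
    {"offset": [0,0,0],"turn": [0,0,0],"jaw": 0.01},
    {"offset": [0,0,0],"turn": [0,0,0],"jaw": 0.01},
    {"offset": [0,0,0],"turn": [0,0,0],"jaw": 0.01},
    {"offset": [0,0,0],"turn": [0,0,0],"jaw": 0.01},
    {"offset": [0,0,0],"turn": [0,0,0],"jaw": 0.01},
    {"offset": [0,0,-0.02],"turn": [0,0,0],"jaw": 0.01},
    {"offset": [0,0,-0.04],"turn": [0,0,0],"jaw": 0.01},
    {"offset": [0,0,-0.03],"turn": [0,0,0],"jaw": 0.01},
    {"offset": [0,0,0],"turn": [0,0,0],"jaw": 0.01}
  ],
  "squeeze": 60
}}

```text
time: 4.5
eef_pos: [434.8, -53.5, 105.7]
tool_rot: [[0.042, 0.999, 0.007], [0.999, -0.042, -0.0], [0.0, 0.007, -1.0]]
force: [1.3, -0.7, -1.0]
width: 0.263
grasp_force: 59.3
```

Run:
```python
from h import *
# fitting now: rib grip at x=-60; lay on foot with nose mark 40 mm short of tip: grip at tip-165*d
t=np.array([626.6,235.1]);d=np.array([-np.sin(np.radians(4.9)),np.cos(np.radians(4.9))])
for L in(165,125,90): print(L,(t-L*d).round(1))
g=t-165*d
go(g[0],g[1],100,94.9)
```

```text
165 [640.7  70.7]
125 [637.3 110.6]
90 [634.3 145.4]
pos [434.8 -53.5 105.7] yaw 87.6 tilt [ 0.007 -0.   ] turn z -0.128 offset [0.1061 0.2157 0.0071] F [ 1.3 -0.7 -1. ] w 0.263 gf 59.3 t 4.5
```

Request:
{"api": "servo_tool", "payload": {
  "motion": [
    {"offset": [0,0,0],"turn": [0,0,-0.128],"jaw": 0.01},
    {"offset": [0.016,0.036,0],"turn": [0,0,0],"jaw": 0.01},
    {"offset": [0.016,0.036,0],"turn": [0,0,0],"jaw": 0.01},
    {"offset": [0.016,0.036,0],"turn": [0,0,0],"jaw": 0.01},
    {"offset": [0.016,0.036,0],"turn": [0,0,0],"jaw": 0.01},
    {"offset": [0.016,0.036,0],"turn": [0,0,0],"jaw": 0.01},
    {"offset": [0.016,0.036,0],"turn": [0,0,0],"jaw": 0.01},
    {"offset": [0,0,0.03],"turn": [0,0,0],"jaw": 0.01},
    {"offset": [0,0,0.03],"turn": [0,0,0],"jaw": 0.01},
    {"offset": [0,0,0],"turn": [0,0,0],"jaw": 0.01}
  ]
}}

```text
time: 5.5
eef_pos: [636.1, 61.2, 37.2]
tool_rot: [[-0.086, 0.996, -0.009], [0.996, 0.086, -0.001], [0.0, -0.009, -1.0]]
force: [-1.6, 0.2, -1.2]
width: 0.266
grasp_force: 59.2
```

```bash
cat >> h.py <<'E'
def marks(n="top",z=31):
    p,d=get_image(n);hsv=cv2.cvtColor(p,cv2.COLOR_BGR2HSV)
    g=((hsv[...,0]>45)&(hsv[...,0]<80)&(hsv[...,1]>110)&(hsv[...,2]>25)).astype(np.uint8)
    S=6;G=cv2.resize(g*255,None,fx=S,fy=S,interpolation=cv2.INTER_LINEAR)
    c,h=cv2.findContours((G>127).astype(np.uint8),cv2.RETR_CCOMP,cv2.CHAIN_APPROX_NONE);r=[]
    for i,k in enumerate(c):
        a=cv2.contourArea(k)/S/S
        if h[0][i][3]>=0 and a>6:
            m=cv2.moments(k);u=m["m10"]/m["m00"];v=m["m01"]/m["m00"];u,v=(u+.5)/S-.5,(v+.5)/S-.5
            r.append((round(a),np.round([u,v],1),onplane(n,u,v,z).round(1)))
    return p,d,r
E
python3 - <<'E'
from h import *
p,d,r=marks("top",40);cv2.imwrite("pics/t2.png",p)
p2,d2,r2=marks("side",40);print(r,r2)
go(641.5,60.7,32,94.9)
a=proj("side",[627,180,40]).astype(int);cv2.imwrite("pics/s2.png",cv2.resize(p2[a[1]-75:a[1]+75,a[0]-100:a[0]+100],None,fx=3.9,fy=3.9,interpolation=cv2.INTER_CUBIC)[:590,:790]);print(a)
E
```

```text
[(23, array([199.6, 214.4]), array([623.2, 185.7,  40. ]))] [(15, array([242.9, 224.9]), array([620.7, 144.8,  40. ])), (15, array([234. , 221.3]), array([617.9, 180.7,  40. ]))]
pos [639.   60.8  41.6] yaw 94.9 tilt [-0.002 -0.   ] turn z 0.0 offset [-0.0003  0.0025  0.0096] F [-0.6 -0.5 -0. ] w 0.268 gf 59.2 t 5.6
[236 220]
```

View pics/s2.png

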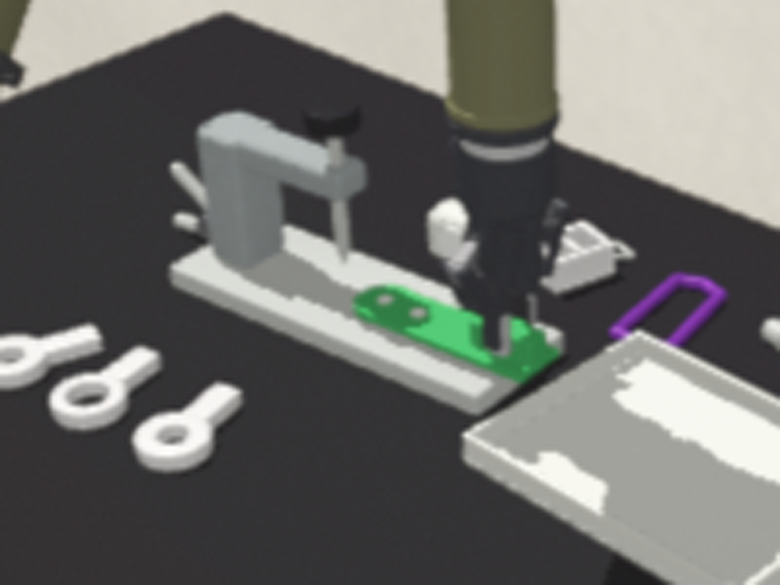

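Side view: the fitting hovers level over the foot with its nose, at crop px (360,305), short of the punch tip at (345,262). Lowering it onto the foot.

Request:
{"api": "servo_tool", "payload": {
  "motion": [
    {"offset": [0,0.0025,0.005],"turn": [0,0,0],"jaw": 0.01},
    {"offset": [0,0,0.006],"turn": [0,0,0],"jaw": 0.01},
    {"offset": [0,0,0],"turn": [0,0,0],"jaw": 0.01},
    {"offset": [0,0,0],"turn": [0,0,0],"jaw": 0.01},
    {"offset": [0,0,0],"turn": [0,0,0],"jaw": 0.01}
  ]
}}

```text
time: 6.1
eef_pos: [643.7, 61.2, 33.2]
tool_rot: [[-0.086, 0.996, 0.004], [0.996, 0.086, 0.001], [0.0, 0.004, -1.0]]
force: [0.1, -0.6, 7.2]
width: 0.265
grasp_force: 60.3
```

Run:
```python
from h import *
print(marks("top",28)[2],marks("side",28)[2])
go(641.5,60.7,31,94.9)
```

```text
[(24, array([199.8, 211.6]), array([631.3, 186.9,  28. ]))] [(14, array([244. , 225.8]), array([632.3, 152.3,  28. ])), (13, array([235.8, 222.1]), array([631.4, 187.4,  28. ]))]
pos [643.7  61.2  33.2] yaw 94.9 tilt [0.004 0.001] turn z 0.0 offset [-0.0003 -0.0023  0.0022] F [-0.7  0.   6. ] w 0.26 gf 60.3 t 6.2
```

Request:
{"api": "servo_tool", "payload": {
  "motion": [
    {"offset": [0.008,0,-0.001],"turn": [0,0,0],"jaw": 0.01},
    {"offset": [0.008,0,0],"turn": [0,0,0],"jaw": 0.01},
    {"offset": [0.008,0,0],"turn": [0,0,0],"jaw": 0.01},
    {"offset": [0.008,0,0],"turn": [0,0,0],"jaw": 0.01},
    {"offset": [0.008,0,0],"turn": [0,0,0],"jaw": 0.01},
    {"offset": [0.008,-0.0005,0],"turn": [0,0,0],"jaw": 0.01},
    {"offset": [0,0,0],"turn": [0,0,0],"jaw": 0.01},
    {"offset": [0,0,0],"turn": [0,0,0],"jaw": 0.01},
    {"offset": [0,0,0],"turn": [0,0,0],"jaw": 0.01}
  ]
}}

```text
time: 7.1
eef_pos: [638.3, 110.7, 33.2]
tool_rot: [[-0.087, 0.996, 0.002], [0.996, 0.087, 0.001], [0.001, 0.002, -1.0]]
force: [-0.2, -0.5, 7.7]
width: 0.26
grasp_force: 59.9
```

Run:
```python
from h import *
print("tip",onplane("side",224.5,212.2,48).round(1),"proj",proj("side",[626.6,235.1,48]).round(1),"proj28",proj("side",[626.6,235.1,28]).round(1))
print(marks("top",28)[2]);p,d,r=marks("side",28);print(r)
go(641.5,60.7,31,94.9)
cv2.imwrite("pics/s3.png",cv2.resize(p[150:270,150:310],None,fx=4.9,fy=4.9,interpolation=cv2.INTER_CUBIC))
```

```text
tip [627.8 233.2  48. ] proj [223.8 212.2] proj28 [224.2 217.6]
[]
[(15, array([231.9, 220.9]), array([628.1, 201.9,  28. ])), (11, array([223.5, 217.8]), array([624.1, 235.9,  28. ]))]
pos [638.4 110.7  33.2] yaw 95.0 tilt [0.002 0.001] turn z 0.002 offset [-0.0501 -0.0012  0.0021] F [0.6 0.7 5.7] w 0.265 gf 59.9 t 7.2
```

View pics/s3.png

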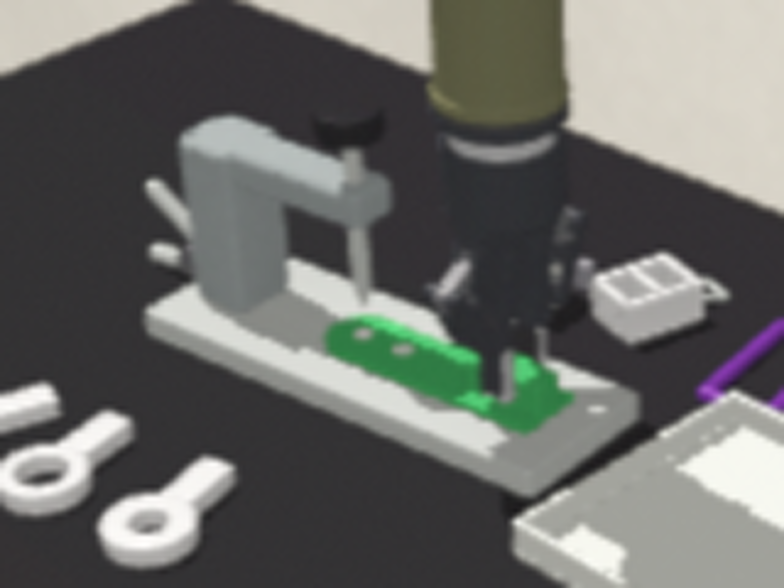

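Side view: the punch tip at crop px (362,302) stands over the nose mark at (363,334). Small correction, release, and lift clear.

Request:
{"api": "servo_tool", "payload": {
  "motion": [
    {"offset": [-0.0015,0.001,0],"turn": [0,0,0],"jaw": 0.01},
    {"offset": [0,0,0],"turn": [0,0,0],"jaw": 0.01},
    {"offset": [0,0,0],"turn": [0,0,0],"jaw": 0.01},
    {"offset": [0,0,0],"turn": [0,0,0],"jaw": 0.05},
    {"offset": [0,0,0],"turn": [0,0,0],"jaw": 0.05},
    {"offset": [0,0,0],"turn": [0,0,0],"jaw": 0.05},
    {"offset": [0,0,-0.03],"turn": [0,0,0],"jaw": 0.05},
    {"offset": [0,0,-0.05],"turn": [0,0,0],"jaw": 0.05},
    {"offset": [0,0,-0.05],"turn": [0,0,0],"jaw": 0.05},
    {"offset": [0,0,-0.05],"turn": [0,0,0],"jaw": 0.0},
    {"offset": [0,0,-0.03],"turn": [0,0,0],"jaw": 0.0},
    {"offset": [0,0,0],"turn": [0,0,0],"jaw": 0.0}
  ]
}}

```text
time: 8.4
eef_pos: [641.0, 107.6, 247.5]
tool_rot: [[-0.086, 0.996, 0.009], [0.996, 0.086, 0.002], [0.001, 0.009, -1.0]]
force: [0.9, -0.7, -0.3]
width: 0.075
grasp_force: 0.0
```

Run:
```python
from h import *
print(marks("top",28)[2]);p,d,r=marks("side",28);print(r)
go(626.6,234.8,215,94.9)
p,d=get_image("top");X=cloud("top",d).astype(float);hsv=cv2.cvtColor(p,cv2.COLOR_BGR2HSV)
g=(hsv[...,0]>45)&(hsv[...,0]<80)&(hsv[...,1]>110)&(hsv[...,2]>25);q=X[g];q=q[(q[:,2]>15)&(q[:,2]<60)]
r=cv2.minAreaRect(q[:,:2].astype(np.float32));print(r,len(q))
k=(X[...,2]>165)&(X[...,2]<205)&(abs(X[...,1]-235)<30)&(abs(X[...,0]-626)<30);print(cv2.minAreaRect(X[k][:,:2].astype(np.float32)))
cv2.imwrite("pics/t3.png",p)
```

```text
[]
[(13, array([231.8, 220.9]), array([628.1, 202. ,  28. ])), (11, array([223.5, 217.8]), array([624.1, 235.9,  28. ]))]
pos [638.7 107.6 242.3] yaw 94.9 tilt [0.001 0.   ] turn z 0.0 offset [ 0.1277 -0.0012  0.0274] F [-0.7  0.1  0.1] w 0.006 gf 0.0 t 8.5
((639.05322265625, 93.35357666015625), (48.9515266418457, 24.487876892089844), 1.9127850532531738) 157
((624.1395874023438, 255.14028930664062), (21.287067413330078, 5.113199234008789), 8.542481422424316)
```

Request:
{"api": "servo_tool", "payload": {
  "motion": [
    {"offset": [0.0256,-0.0002,0],"turn": [0,0,0],"jaw": 0.0},
    {"offset": [0.0256,-0.0002,0],"turn": [0,0,0],"jaw": 0.0},
    {"offset": [0.0256,-0.0002,0],"turn": [0,0,0],"jaw": 0.0},
    {"offset": [0.0256,-0.0002,0],"turn": [0,0,0],"jaw": 0.0},
    {"offset": [0.0256,-0.0002,0.01],"turn": [0,0,0],"jaw": 0.0},
    {"offset": [0,0,0.017],"turn": [0,0,0],"jaw": 0.0},
    {"offset": [0,0,0],"turn": [0,0,0],"jaw": 0.0},
    {"offset": [0,0,0],"turn": [0,0,0],"jaw": 0.0}
  ]
}}

```text
time: 9.35
eef_pos: [626.2, 234.1, 213.6]
tool_rot: [[-0.085, 0.996, -0.003], [0.996, 0.085, -0.002], [-0.002, -0.003, -1.0]]
force: [-0.4, -0.1, 1.1]
width: -0.002
grasp_force: 0.0
```

Run:
```python
from h import *
p,d,r=marks("top",28);print(r);print(marks("side",28)[2])
X=cloud("top",d).astype(float);hsv=cv2.cvtColor(p,cv2.COLOR_BGR2HSV)
g=(hsv[...,0]>45)&(hsv[...,0]<80)&(hsv[...,1]>110)&(hsv[...,2]>25);q=X[g];q=q[(q[:,2]>15)&(q[:,2]<60)]
print(cv2.minAreaRect(q[:,:2].astype(np.float32)),len(q))
go(626.6,234.8,190,94.9)
cv2.imwrite("pics/t4.png",cv2.resize(p[180:260,110:260],None,fx=5,fy=5,interpolation=cv2.INTER_CUBIC))
```

```text
[(24, array([194.2, 212.6]), array([628.9, 201.9,  28. ]))]
[(13, array([231.8, 220.9]), array([628.1, 202. ,  28. ])), (11, array([223.5, 217.8]), array([624.1, 235.9,  28. ]))]
((632.0503540039062, 168.37423706054688), (49.32402038574219, 174.5331573486328), 5.22446346282959) 1047
pos [627.1 233.9 215.2] yaw 94.8 tilt [ 0.    -0.001] turn z -0.001 offset [ 0.0009 -0.0004  0.0252] F [-0.3 -0.5  0.4] w 0.001 gf 0.0 t 9.45
```

View pics/t4.png

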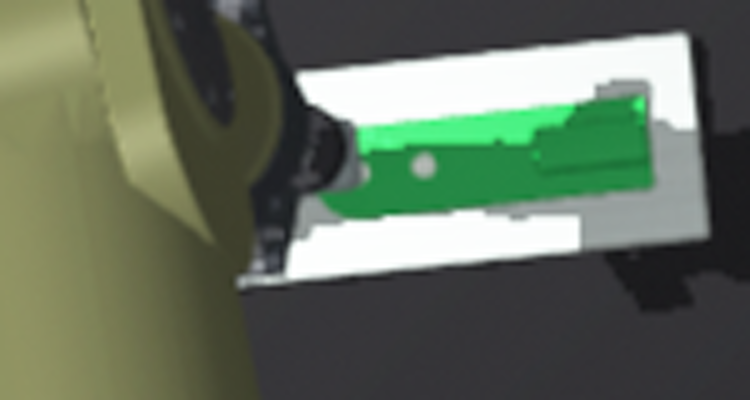

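Top view: the mid mark is at crop px (424,165), which puts the nose mark about 2 mm from the punch axis. Pressing.

Request:
{"api": "servo_tool", "payload": {
  "motion": [
    {"offset": [0.001,-0.0005,0.018],"turn": [0,0,0],"jaw": 0.0},
    {"offset": [0,0,0.007],"turn": [0,0,0],"jaw": 0.0},
    {"offset": [0,0,0.008],"turn": [0,0,0],"jaw": 0.0},
    {"offset": [0,0,0.007],"turn": [0,0,0],"jaw": 0.0},
    {"offset": [0,0,0.006],"turn": [0,0,0],"jaw": 0.0},
    {"offset": [0,0,0],"turn": [0,0,0],"jaw": 0.0},
    {"offset": [0,0,0],"turn": [0,0,0],"jaw": 0.0},
    {"offset": [0,0,0],"turn": [0,0,0],"jaw": 0.0}
  ]
}}

```text
time: 10.25
eef_pos: [626.3, 235.3, 170.6]
tool_rot: [[-0.085, 0.996, 0.001], [0.996, 0.085, 0.0], [-0.0, 0.001, -1.0]]
force: [-3.7, -2.2, 8.6]
width: 0.0
grasp_force: 4.9
```

Plunger down 19.4 mm at 8.6 N. Backing off and returning to the rib.

Request:
{"api": "servo_tool", "payload": {
  "motion": [
    {"offset": [0,0,-0.02],"turn": [0,0,0],"jaw": 0.0},
    {"offset": [0,0,-0.03],"turn": [0,0,0],"jaw": 0.0},
    {"offset": [-0.025,0,-0.02],"turn": [0,0,0],"jaw": 0.05},
    {"offset": [-0.025,0,0],"turn": [0,0,0],"jaw": 0.05},
    {"offset": [-0.025,0,0],"turn": [0,0,0],"jaw": 0.05},
    {"offset": [-0.025,0,0],"turn": [0,0,0],"jaw": 0.05},
    {"offset": [-0.025,0,0],"turn": [0,0,0],"jaw": 0.05},
    {"offset": [0,0,0.05],"turn": [0,0,0],"jaw": 0.05},
    {"offset": [0,0,0.05],"turn": [0,0,0],"jaw": 0.05},
    {"offset": [0,0,0.04],"turn": [0,0,0],"jaw": 0.05},
    {"offset": [0,0,0],"turn": [0,0,0],"jaw": 0.05},
    {"offset": [0,0,0],"turn": [0,0,0],"jaw": 0.05}
  ]
}}

```text
time: 11.45
eef_pos: [637.3, 111.3, 99.6]
tool_rot: [[-0.086, 0.996, -0.0], [0.996, 0.086, -0.0], [-0.0, -0.0, -1.0]]
force: [0.6, -0.5, 0.5]
width: 0.584
grasp_force: 0.0
```

Run:
```python
from h import *
print(marks("side",28)[2])
go(637.6,111,31,94.9)
```

```text
[(13, array([231.8, 220.9]), array([628.1, 202. ,  28. ])), (11, array([223.5, 217.8]), array([624.1, 235.9,  28. ]))]
pos [638.3 111.4 101.1] yaw 94.9 tilt [0.003 0.   ] turn z 0.0 offset [-0.0004 -0.001   0.0701] F [ 0.3  0.9 -0.5] w 0.586 gf 0.0 t 11.5
```

Request:
{"api": "servo_tool", "payload": {
  "motion": [
    {"offset": [0,-0.001,0.03],"turn": [0,0,0],"jaw": 0.05},
    {"offset": [0,0,0.03],"turn": [0,0,0],"jaw": 0.05},
    {"offset": [0,0,0.0095],"turn": [0,0,0],"jaw": 0.05},
    {"offset": [0,0,0],"turn": [0,0,0],"jaw": 0.05},
    {"offset": [0,0,0],"turn": [0,0,0],"jaw": 0.01},
    {"offset": [0,0,0],"turn": [0,0,0],"jaw": 0.01},
    {"offset": [0,0,0],"turn": [0,0,0],"jaw": 0.01},
    {"offset": [0,0,0],"turn": [0,0,0],"jaw": 0.01},
    {"offset": [0,0,0],"turn": [0,0,0],"jaw": 0.01},
    {"offset": [0.007,0,0],"turn": [0,0,0],"jaw": 0.01},
    {"offset": [0.007,0,0],"turn": [0,0,0],"jaw": 0.01},
    {"offset": [0.007,0,0],"turn": [0,0,0],"jaw": 0.01},
    {"offset": [0.007,0,0],"turn": [0,0,0],"jaw": 0.01},
    {"offset": [0.005,0,0],"turn": [0,0,0],"jaw": 0.01},
    {"offset": [0,0,0],"turn": [0,0,0],"jaw": 0.01},
    {"offset": [0,0,0],"turn": [0,0,0],"jaw": 0.01},
    {"offset": [0,0,0],"turn": [0,0,0],"jaw": 0.01}
  ]
}}

```text
time: 13.2
eef_pos: [634.8, 143.8, 32.0]
tool_rot: [[-0.085, 0.996, 0.004], [0.996, 0.085, 0.0], [-0.0, 0.004, -1.0]]
force: [0.1, -1.9, 6.7]
width: 0.269
grasp_force: 59.9
```

Run:
```python
from h import *
print(marks("side",28)[2]);print(marks("top",28)[2])
go(634.3,145.4,31,94.9)
```

```text
[(13, array([224.2, 217.9]), array([625. , 233.7,  28. ])), (15, array([216. , 214.7]), array([621.6, 268.2,  28. ]))]
[]
pos [634.9 143.8  32. ] yaw 94.9 tilt [0.004 0.   ] turn z -0.0 offset [ 0.0017 -0.0004  0.001 ] F [ 0.2 -0.9  7.7] w 0.267 gf 59.9 t 13.3
```

The mid mark is within about 2 mm of the punch axis. Release, then press.

Request:
{"api": "servo_tool", "payload": {
  "motion": [
    {"offset": [0.001,0,0],"turn": [0,0,0],"jaw": 0.01},
    {"offset": [0,0,0],"turn": [0,0,0],"jaw": 0.05},
    {"offset": [0,0,0],"turn": [0,0,0],"jaw": 0.05},
    {"offset": [0,0,0],"turn": [0,0,0],"jaw": 0.05},
    {"offset": [0,0,-0.03],"turn": [0,0,0],"jaw": 0.05},
    {"offset": [0,0,-0.05],"turn": [0,0,0],"jaw": 0.05},
    {"offset": [0,0,-0.05],"turn": [0,0,0],"jaw": 0.05},
    {"offset": [0,0,-0.05],"turn": [0,0,0],"jaw": 0.0},
    {"offset": [0,0,-0.03],"turn": [0,0,0],"jaw": 0.0},
    {"offset": [0.03,0,0],"turn": [0,0,0],"jaw": 0.0},
    {"offset": [0.03,0,0],"turn": [0,0,0],"jaw": 0.0},
    {"offset": [0.03,0,0],"turn": [0,0,0],"jaw": 0.0},
    {"offset": [0,0,0.025],"turn": [0,0,0],"jaw": 0.0},
    {"offset": [0,0,0],"turn": [0,0,0],"jaw": 0.0},
    {"offset": [0,0,0],"turn": [0,0,0],"jaw": 0.0}
  ]
}}

```text
time: 14.8
eef_pos: [625.0, 234.1, 214.4]
tool_rot: [[-0.085, 0.996, -0.001], [0.996, 0.085, -0.001], [-0.001, -0.001, -1.0]]
force: [0.6, -0.3, 0.3]
width: -0.002
grasp_force: 0.0
```

Run:
```python
from h import *
p,d,r=marks("top",28);print(marks("side",28)[2])
X=cloud("top",d).astype(float);hsv=cv2.cvtColor(p,cv2.COLOR_BGR2HSV)
g=(hsv[...,0]>45)&(hsv[...,0]<80)&(hsv[...,1]>110)&(hsv[...,2]>25);q=X[g];q=q[(q[:,2]>15)&(q[:,2]<60)]
print(cv2.minAreaRect(q[:,:2].astype(np.float32)),len(q),q[:,1].min())
go(626.6,234.8,168.5,94.9)
```

```text
[(13, array([224.2, 217.9]), array([625. , 233.7,  28. ])), (14, array([216.1, 214.6]), array([622.1, 268.5,  28. ]))]
((629.5322875976562, 190.73187255859375), (49.430423736572266, 154.77935791015625), 4.499344825744629) 881 112.85765468286513
pos [625.9 233.8 215.6] yaw 94.8 tilt [ 0.001 -0.   ] turn z -0.001 offset [0.0009 0.0007 0.0471] F [-0.1 -0.5 -0.7] w 0.001 gf 0.0 t 14.9
```

Request:
{"api": "servo_tool", "payload": {
  "motion": [
    {"offset": [0.001,0.0005,0.018],"turn": [0,0,0],"jaw": 0.0},
    {"offset": [0,0,0.007],"turn": [0,0,0],"jaw": 0.0},
    {"offset": [0,0,0.008],"turn": [0,0,0],"jaw": 0.0},
    {"offset": [0,0,0.007],"turn": [0,0,0],"jaw": 0.0},
    {"offset": [0,0,0.0065],"turn": [0,0,0],"jaw": 0.0},
    {"offset": [0,0,0],"turn": [0,0,0],"jaw": 0.0},
    {"offset": [0,0,0],"turn": [0,0,0],"jaw": 0.0},
    {"offset": [0,0,0],"turn": [0,0,0],"jaw": 0.0}
  ]
}}

```text
time: 15.7
eef_pos: [625.9, 235.2, 170.6]
tool_rot: [[-0.085, 0.996, 0.002], [0.996, 0.085, 0.0], [0.0, 0.002, -1.0]]
force: [-5.4, -2.0, 14.3]
width: 0.003
grasp_force: 7.4
```

Second punch done (19.4 mm). Retrieving the fitting.

Request:
{"api": "servo_tool", "payload": {
  "motion": [
    {"offset": [0,0,-0.02],"turn": [0,0,0],"jaw": 0.0},
    {"offset": [0,0,-0.03],"turn": [0,0,0],"jaw": 0.0},
    {"offset": [-0.03,0,-0.02],"turn": [0,0,0],"jaw": 0.05},
    {"offset": [-0.03,0,0],"turn": [0,0,0],"jaw": 0.05},
    {"offset": [-0.031,0,0],"turn": [0,0,0],"jaw": 0.05},
    {"offset": [0,0,0],"turn": [0,0,0],"jaw": 0.05},
    {"offset": [0,0,0.05],"turn": [0,0,0],"jaw": 0.05},
    {"offset": [0,0,0.05],"turn": [0,0,0],"jaw": 0.05},
    {"offset": [0,0,0.05],"turn": [0,0,0],"jaw": 0.05},
    {"offset": [0,0,0.04],"turn": [0,0,0],"jaw": 0.05},
    {"offset": [0,0,0.017],"turn": [0,0,0],"jaw": 0.05},
    {"offset": [0,0,0],"turn": [0,0,0],"jaw": 0.05},
    {"offset": [0,0,0],"turn": [0,0,0],"jaw": 0.05}
  ]
}}

```text
time: 17.0
eef_pos: [633.8, 145.6, 31.5]
tool_rot: [[-0.086, 0.996, 0.0], [0.996, 0.086, 0.0], [0.0, 0.0, -1.0]]
force: [0.3, -0.4, 0.5]
width: 0.584
grasp_force: 0.0
```

Run:
```python
from h import *
go(634.5,144,31.5,94.9)
```

```text
pos [633.8 145.6  31.5] yaw 94.9 tilt [0. 0.] turn z 0.001 offset [-0.0016  0.0005  0.    ] F [ 0.3 -0.4  0.5] w 0.584 gf 0.0 t 17.0
```

Request:
{"api": "servo_tool", "payload": {
  "motion": [
    {"offset": [0,0,0],"turn": [0,0,0],"jaw": 0.01},
    {"offset": [0,0,0],"turn": [0,0,0],"jaw": 0.01},
    {"offset": [0,0,0],"turn": [0,0,0],"jaw": 0.01},
    {"offset": [0,0,0],"turn": [0,0,0],"jaw": 0.01},
    {"offset": [0,0,0],"turn": [0,0,0],"jaw": 0.01},
    {"offset": [0,0,-0.003],"turn": [0,0,0],"jaw": 0.01},
    {"offset": [-0.02,0,0],"turn": [0,0,0],"jaw": 0.01},
    {"offset": [-0.025,0,0],"turn": [0,0,0],"jaw": 0.01},
    {"offset": [-0.025,0,0],"turn": [0,0,0],"jaw": 0.01},
    {"offset": [-0.025,0,0],"turn": [0,0,0],"jaw": 0.01},
    {"offset": [-0.02,0,0],"turn": [0,0,0],"jaw": 0.01},
    {"offset": [0,0,-0.03],"turn": [0,0,0],"jaw": 0.01},
    {"offset": [0,0,-0.03],"turn": [0,0,0],"jaw": 0.01},
    {"offset": [0,0,-0.02],"turn": [0,0,0],"jaw": 0.01},
    {"offset": [0,0,0],"turn": [0,0,0],"jaw": 0.01}
  ],
  "squeeze": 80
}}

```text
time: 18.5
eef_pos: [645.2, 30.5, 117.7]
tool_rot: [[-0.086, 0.996, 0.006], [0.996, 0.086, 0.0], [-0.0, 0.006, -1.0]]
force: [0.0, -0.3, -0.9]
width: 0.263
grasp_force: 80.8
```

Run:
```python
from h import *
p,d,r=marks("side",110);print(r);print(marks("top",110)[2])
go(670,-170,60,90)
```

```text
[(18, array([249.7, 199.3]), array([661.2, 151.1, 110. ])), (16, array([240.5, 194.1]), array([666.4, 195.7, 110. ]))]
[(25, array([204.1, 207.9]), array([634.6, 164.2, 110. ]))]
pos [643.2  30.8 114.2] yaw 94.9 tilt [0. 0.] turn z 0.086 offset [-0.2008  0.0268  0.0542] F [ 0.2  0.2 -1.4] w 0.263 gf 80.8 t 18.6
```

Run:
```python
from h import *
p,d=get_image("side");cv2.imwrite("pics/s5.png",cv2.resize(p[120:270,170:370],None,fx=3.9,fy=3.9,interpolation=cv2.INTER_CUBIC))
```

```text
(no output)
```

View pics/s5.png

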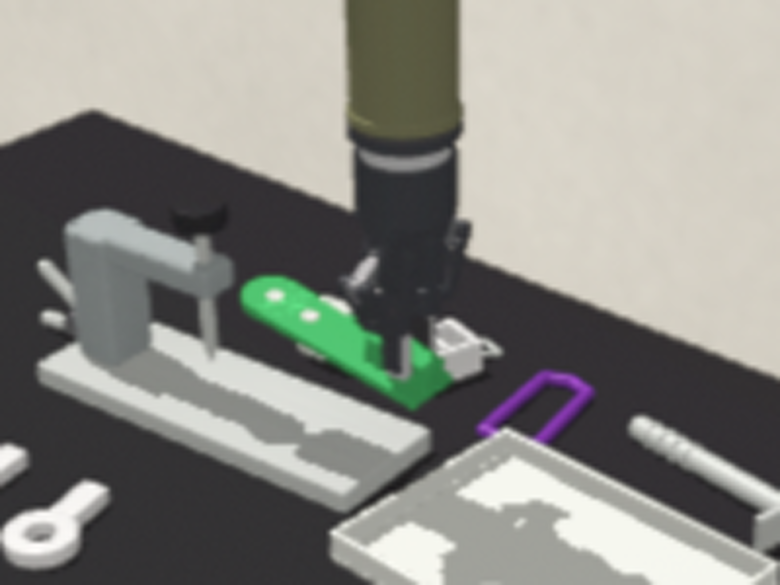

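Side view: the fitting hangs nose-up about 10° in the grip and the plunger is back up. I'll pitch the tool to level the fitting while laying it in the tray.

Run:
```python
from h import *
go(673.5,-175.3,80,87.5)
```

```text
pos [642.6  30.9 113.4] yaw 94.9 tilt [-0.001  0.   ] turn z 0.13 offset [-0.2046  0.0399  0.0333] F [ 0.3  0.3 -1.7] w 0.255 gf 80.8 t 18.65
```

Request:
{"api": "servo_tool", "payload": {
  "motion": [
    {"offset": [0,0,0],"turn": [0,0,0.13],"jaw": 0.01},
    {"offset": [-0.0341,0.0067,0.002],"turn": [0,0,0],"jaw": 0.01},
    {"offset": [-0.0341,0.0067,0.002],"turn": [0,0,0],"jaw": 0.01},
    {"offset": [-0.0341,0.0067,0.002],"turn": [0,0,0],"jaw": 0.01},
    {"offset": [-0.0341,0.0067,0.009],"turn": [0,0,0],"jaw": 0.01},
    {"offset": [-0.0341,0.0067,0.009],"turn": [0,0,0],"jaw": 0.01},
    {"offset": [-0.0341,0.0067,0.009],"turn": [0,0,0],"jaw": 0.01},
    {"offset": [0,0,0],"turn": [0,-0.08,0],"jaw": 0.01},
    {"offset": [0,0,0],"turn": [0,-0.08,0],"jaw": 0.01},
    {"offset": [0,0,0],"turn": [0,0,0],"jaw": 0.01},
    {"offset": [0,0,0],"turn": [0,0,0],"jaw": 0.01}
  ]
}}

```text
time: 19.75
eef_pos: [674.0, -174.0, 79.7]
tool_rot: [[0.041, 0.999, -0.009], [0.987, -0.042, -0.157], [-0.158, -0.003, -0.988]]
force: [-0.5, 0.2, -0.4]
width: 0.261
grasp_force: 80.8
```

Run:
```python
from h import *
p,d,r=marks("top",80);X=cloud("top",d).astype(float);hsv=cv2.cvtColor(p,cv2.COLOR_BGR2HSV)
g=(hsv[...,0]>45)&(hsv[...,0]<80)&(hsv[...,1]>110)&(hsv[...,2]>25)&(d>0)
q=X[g];q=q[(q[:,1]>-140)]
print(len(q),np.polyfit(q[:,1],q[:,2],1),q[:,1].min(),q[:,1].max(),np.median(q,0),r)
go(673.5,-175.3,16,87.5)
```

```text
275 [4.44512334e-02 8.04779411e+01] -67.26662892000707 -20.625566676340632 [679.46428586 -46.51616487  78.42915915] [(29, array([286.7, 189.7]), array([679.6, -42.9,  80. ]))]
pos [ 673.9 -175.4   80.3] yaw 87.5 tilt [-0.009 -0.158] turn z 0.0 offset [ 0.0103 -0.0003  0.0635] F [-0.5 -0.8 -0.9] w 0.259 gf 80.8 t 19.8
```

Request:
{"api": "servo_tool", "payload": {
  "motion": [
    {"offset": [0.0032,0,0.0198],"turn": [0,0,0],"jaw": 0.01},
    {"offset": [0.0032,0,0.0198],"turn": [0,0,0],"jaw": 0.01},
    {"offset": [0.0024,0,0.0148],"turn": [0,0,0],"jaw": 0.01},
    {"offset": [0.0008,0,0.0048],"turn": [0,0,0],"jaw": 0.01},
    {"offset": [0,0,0],"turn": [0,0,0],"jaw": 0.01},
    {"offset": [0,0,0],"turn": [0,0,0],"jaw": 0.01},
    {"offset": [0,0,0],"turn": [0,0,0],"jaw": 0.042},
    {"offset": [0,0,0],"turn": [0,0,0],"jaw": 0.042},
    {"offset": [0,0,0],"turn": [0,0,0],"jaw": 0.042},
    {"offset": [0,0,0],"turn": [0,0,0],"jaw": 0.042},
    {"offset": [-0.0048,0,-0.03],"turn": [0,0,0],"jaw": 0.042},
    {"offset": [-0.0064,0,-0.04],"turn": [0,0,0],"jaw": 0.042},
    {"offset": [0,0,-0.05],"turn": [0,0.08,0],"jaw": 0.042},
    {"offset": [0,0,-0.05],"turn": [0,0.08,0],"jaw": 0.042},
    {"offset": [0,0,-0.02],"turn": [0,0,0],"jaw": 0.042}
  ]
}}

```text
time: 21.3
eef_pos: [676.1, -167.4, 217.9]
tool_rot: [[0.048, 0.999, 0.008], [0.999, -0.048, -0.001], [-0.001, 0.008, -1.0]]
force: [0.3, -0.9, -0.0]
width: 0.493
grasp_force: 0.0
```

Run:
```python
from h import *
p,d,r=marks("top",12);X=cloud("top",d).astype(float);hsv=cv2.cvtColor(p,cv2.COLOR_BGR2HSV)
g=(hsv[...,0]>45)&(hsv[...,0]<80)&(hsv[...,1]>110)&(hsv[...,2]>25)&(d>0)
q=X[g];print(cv2.minAreaRect(q[:,:2].astype(np.float32)));q=q[(q[:,1]>-140)]
print(len(q),np.polyfit(q[:,1],q[:,2],1),np.median(q,0),r)
for l in loops(p): print(l)
go(450,-330,150,5.6)
```

```text
((655.8226928710938, -87.860107421875), (138.68197631835938, 95.72688293457031), 84.62181091308594)
700 [-0.01553047 12.29744107] [678.1598223  -87.52053231  12.61303386] [(26, array([299.6, 192. ]), array([680.2, -78.7,  12. ])), (27, array([286.7, 191.7]), array([681.6, -44. ,  12. ]))]
{'c': array([370.7, 355.6]), 'hole': array([370.4, 355.5]), 'yaw': np.float64(-16.0), 'R': np.float64(29.6), 'bore': np.float64(20.9)}
{'c': array([406. , 286.3]), 'hole': array([405.7, 286.2]), 'yaw': np.float64(11.1), 'R': np.float64(29.6), 'bore': np.float64(30.7)}
{'c': array([ 401.3, -338.5]), 'hole': array([ 401.6, -338.3]), 'yaw': np.float64(5.4), 'R': np.float64(29.3), 'bore': np.float64(30.4)}
{'c': array([414.4, 195.3]), 'hole': array([414.4, 195.3]), 'yaw': np.float64(14.0), 'R': np.float64(29.2), 'bore': np.float64(21.5)}
{'c': array([786. , 143.6]), 'hole': array([783.4, 144.6]), 'yaw': np.float64(-16.1), 'R': np.float64(26.5), 'bore': np.float64(24.7)}
{'c': array([820.5, 135.8]), 'hole': array([809.5, 137.3]), 'yaw': np.float64(-179.0), 'R': np.float64(25.9), 'bore': np.float64(24.3)}
{'c': array([840.7, 125.8]), 'hole': array([838.6, 126.5]), 'yaw': np.float64(162.0), 'R': np.float64(12.7), 'bore': np.float64(11.4)}
pos [ 677.  -166.7  219.3] yaw 87.3 tilt [ 0.01  -0.003] turn z 1.426 offset [-0.2425  0.1402  0.0674] F [ 1.1 -0.2  1.2] w 0.492 gf 0.0 t 21.35
```

The fitting lies flat in the tray (plate top at 12.5 mm). The far-left loop has been knocked to (371,356). Going for the rightmost loop first.

Request:
{"api": "servo_tool", "payload": {
  "motion": [
    {"offset": [0,0,0.006],"turn": [0,0,0.1426],"jaw": 0.042},
    {"offset": [0,0,0.006],"turn": [0,0,0.1426],"jaw": 0.042},
    {"offset": [0,0,0.006],"turn": [0,0,0.1426],"jaw": 0.042},
    {"offset": [0,0,0.006],"turn": [0,0,0.1426],"jaw": 0.042},
    {"offset": [0,0,0.006],"turn": [0,0,0.1426],"jaw": 0.042},
    {"offset": [0,0,0.006],"turn": [0,0,0.1426],"jaw": 0.042},
    {"offset": [0,0,0.006],"turn": [0,0,0.1426],"jaw": 0.042},
    {"offset": [0,0,0.006],"turn": [0,0,0.1426],"jaw": 0.042},
    {"offset": [0,0,0.006],"turn": [0,0,0.1426],"jaw": 0.042},
    {"offset": [0,0,0.006],"turn": [0,0,0.1426],"jaw": 0.042},
    {"offset": [-0.041,0.024,0],"turn": [0,0,0],"jaw": 0.042},
    {"offset": [-0.041,0.024,0],"turn": [0,0,0],"jaw": 0.042},
    {"offset": [-0.041,0.024,0],"turn": [0,0,0],"jaw": 0.042},
    {"offset": [-0.041,0.024,0],"turn": [0,0,0],"jaw": 0.042},
    {"offset": [-0.041,0.024,0.02],"turn": [0,0,0],"jaw": 0.042},
    {"offset": [-0.041,0.024,0.03],"turn": [0,0,0],"jaw": 0.042},
    {"offset": [0,0,0.03],"turn": [0,0,0],"jaw": 0.042},
    {"offset": [0,0,0.02],"turn": [0,0,0],"jaw": 0.042},
    {"offset": [0,0,0],"turn": [0,0,0],"jaw": 0.042},
    {"offset": [0,0,0],"turn": [0,0,0],"jaw": 0.042}
  ]
}}

```text
time: 23.35
eef_pos: [450.2, -327.4, 55.3]
tool_rot: [[0.995, 0.101, -0.0], [0.101, -0.995, 0.0], [-0.0, -0.0, -1.0]]
force: [0.1, -0.6, 1.1]
width: 0.492
grasp_force: 0.0
```

Run:
```python
from h import *
go(446.3,-334.2,2.5,5.5)
```

```text
pos [ 450.2 -327.4   55.3] yaw 5.8 tilt [-0.  0.] turn z 0.005 offset [-0.0045  0.0064  0.0528] F [ 0.1 -0.6  1.1] w 0.492 gf 0.0 t 23.35
```

Request:
{"api": "servo_tool", "payload": {
  "motion": [
    {"offset": [-0.0045,0.0064,0.012],"turn": [0,0,0.005],"jaw": 0.042},
    {"offset": [0,0,0.02],"turn": [0,0,0],"jaw": 0.042},
    {"offset": [0,0,0.015],"turn": [0,0,0],"jaw": 0.042},
    {"offset": [0,0,0.006],"turn": [0,0,0],"jaw": 0.042},
    {"offset": [0,0,0],"turn": [0,0,0],"jaw": 0.042},
    {"offset": [0,0,0],"turn": [0,0,0],"jaw": 0.01},
    {"offset": [0,0,0],"turn": [0,0,0],"jaw": 0.01},
    {"offset": [0,0,0],"turn": [0,0,0],"jaw": 0.01},
    {"offset": [0,0,0],"turn": [0,0,0],"jaw": 0.01},
    {"offset": [0,0,0],"turn": [0,0,0],"jaw": 0.01},
    {"offset": [0,0,-0.02],"turn": [0,0,0],"jaw": 0.01},
    {"offset": [0,0,-0.04],"turn": [0,0,0],"jaw": 0.01},
    {"offset": [0,0,-0.04],"turn": [0,0,0],"jaw": 0.01},
    {"offset": [0,0,0],"turn": [0,0,0],"jaw": 0.01},
    {"offset": [0,0,0],"turn": [0,0,0],"jaw": 0.01}
  ]
}}

```text
time: 24.85
eef_pos: [446.9, -334.3, 103.1]
tool_rot: [[0.995, 0.096, 0.002], [0.096, -0.995, -0.001], [0.002, 0.001, -1.0]]
force: [0.4, 0.5, -1.2]
width: 0.231
grasp_force: 78.5
```

```bash
cat >> h.py <<'E'
def ring(near,zlo,zhi,rad=60,show=None):
    """top-camera depth: bright points of the ring near a place, circle fit radius 28"""
    p,d=get_image("top");X=cloud("top",d).astype(float)
    m=(np.hypot(X[...,0]-near[0],X[...,1]-near[1])<rad)&(X[...,2]>zlo)&(X[...,2]<zhi)&(p.max(2)>60)&(d>0)
    q=X[m];z=np.median(q[:,2]);tilt=np.polyfit(q[:,0],q[:,2],1)[0]
    from scipy.optimize import minimize
    def cost(c):
        r=np.hypot(*(q[:,:2]-c).T);w=r<33
        return -np.sum((r<28.5)&(r>13))+0*w.sum()
    g=[(cost(np.array(near)+[a,b]),a,b) for a in np.arange(-15,15.1,1) for b in np.arange(-15,15.1,1)]
    k=min(g)[0];c=np.array(near)+np.mean([[a,b] for v,a,b in g if v<=k+2],0)
    if show: u=proj("top",[*near,50]).astype(int);cv2.imwrite(show,cv2.resize(p[u[1]-50:u[1]+50,u[0]-65:u[0]+65],None,fx=6,fy=6,interpolation=cv2.INTER_CUBIC))
    return len(q),-k,c.round(1),round(z,1),round(tilt,3)
E
python3 - <<'E'
from h import *
print(ring([401,-339],85,140,45,"pics/r1.png"));go(461.1,-182.7,100,5.5)
E
```

```text
(101, np.int64(101), array([ 399.8, -336.7]), np.float64(113.4), np.float64(-0.065))
pos [ 446.3 -333.7  101.9] yaw 5.5 tilt [0. 0.] turn z 0.0 offset [ 0.0292 -0.1489  0.002 ] F [-0.5  0.6 -1.2] w 0.23 gf 78.5 t 24.9
```

View pics/r1.png

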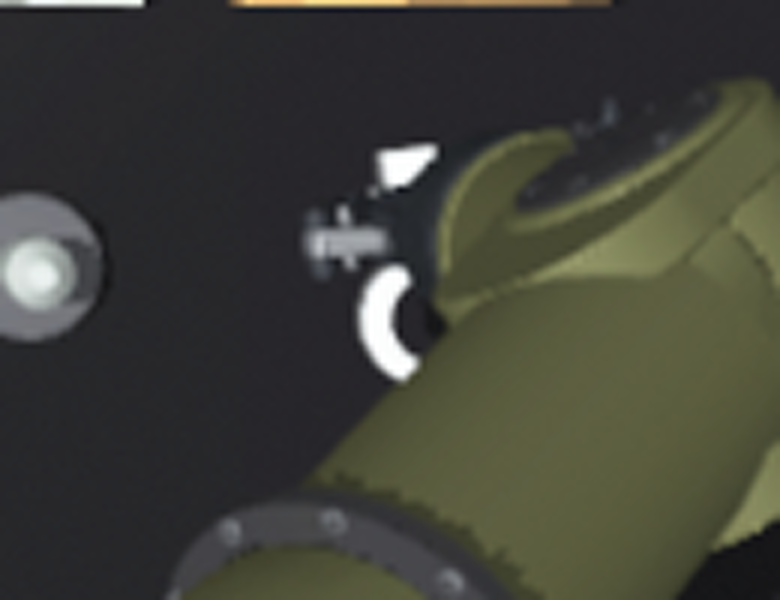

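The ring is held level, at crop px (400,325). Carrying it to above the pin.

Request:
{"api": "servo_tool", "payload": {
  "motion": [
    {"offset": [0.0073,-0.0372,0],"turn": [0,0,0],"jaw": 0.01},
    {"offset": [0.0073,-0.0372,0],"turn": [0,0,0],"jaw": 0.01},
    {"offset": [0.0073,-0.0372,0],"turn": [0,0,0],"jaw": 0.01},
    {"offset": [0.0073,-0.0373,0],"turn": [0,0,0],"jaw": 0.01},
    {"offset": [0,0,0.015],"turn": [0,0,0],"jaw": 0.01},
    {"offset": [0,0,0.015],"turn": [0,0,0],"jaw": 0.01},
    {"offset": [0,0,0.006],"turn": [0,0,0],"jaw": 0.01},
    {"offset": [0,0,0],"turn": [0,0,0],"jaw": 0.01},
    {"offset": [0,0,0],"turn": [0,0,0],"jaw": 0.01}
  ]
}}

```text
time: 25.8
eef_pos: [460.7, -183.7, 65.9]
tool_rot: [[0.996, 0.095, -0.001], [0.095, -0.996, -0.0], [-0.001, -0.0, -1.0]]
force: [-0.1, 0.5, -0.3]
width: 0.229
grasp_force: 78.6
```

Run:
```python
from h import *
go(461.1,-182.6,64,5.5);print(ring([416,-187],62,100,45,"pics/r2.png"))
p,d=get_image("side");a=proj("side",[416,-187,60]).astype(int);cv2.imwrite("pics/r2s.png",cv2.resize(p[a[1]-40:a[1]+40,a[0]-50:a[0]+50],None,fx=6,fy=6,interpolation=cv2.INTER_CUBIC))
a=cv2.imread("pics/r2.png")[100:500,150:650];b=cv2.imread("pics/r2s.png")[:,100:500][:400,:];cv2.imwrite("pics/r2c.png",cv2.resize(np.hstack([a,b]),(800,356)))
```

```text
pos [ 460.7 -183.7   65.9] yaw 5.4 tilt [-0.001 -0.   ] turn z -0.001 offset [ 0.0005 -0.0011  0.0019] F [-0.1  0.5 -0.3] w 0.229 gf 78.6 t 25.8
  return _methods._mean(a, axis=axis, dtype=dtype,
  ret = ret.dtype.type(ret / rcount)
Traceback (most recent call last):
  File "h.py", line 52, in ring
    q=X[m];z=np.median(q[:,2]);tilt=np.polyfit(q[:,0],q[:,2],1)[0]
                                    ~~~~~~~~~~^^^^^^^^^^^^^^^^^
TypeError: expected non-empty vector for x
```

The arm hides the ring from the top camera, so I'm lowering by kinematics and force.

Request:
{"api": "servo_tool", "payload": {
  "motion": [
    {"offset": [0.0005,-0.001,0.004],"turn": [0,0,0],"jaw": 0.01},
    {"offset": [0,0,0.004],"turn": [0,0,0],"jaw": 0.01},
    {"offset": [0,0,0.004],"turn": [0,0,0],"jaw": 0.01},
    {"offset": [0,0,0.004],"turn": [0,0,0],"jaw": 0.01},
    {"offset": [0,0,0.003],"turn": [0,0,0],"jaw": 0.01},
    {"offset": [0,0,0],"turn": [0,0,0],"jaw": 0.01},
    {"offset": [0,0,0],"turn": [0,0,0],"jaw": 0.01}
  ]
}}

```text
time: 26.55
eef_pos: [461.5, -182.3, 47.1]
tool_rot: [[0.995, 0.096, -0.0], [0.096, -0.995, -0.0], [-0.0, -0.0, -1.0]]
force: [1.2, -0.8, -0.1]
width: 0.229
grasp_force: 78.6
```

It passed the taper without resistance, so this loop fits. Continuing down to the base.

Request:
{"api": "servo_tool", "payload": {
  "motion": [
    {"offset": [0,0,0.008],"turn": [0,0,0],"jaw": 0.01},
    {"offset": [0,0,0.008],"turn": [0,0,0],"jaw": 0.01},
    {"offset": [0,0,0.008],"turn": [0,0,0],"jaw": 0.01},
    {"offset": [0,0,0.005],"turn": [0,0,0],"jaw": 0.01},
    {"offset": [0,0,0.002],"turn": [0,0,0],"jaw": 0.01},
    {"offset": [0,0,0],"turn": [0,0,0],"jaw": 0.01},
    {"offset": [0,0,0],"turn": [0,0,0],"jaw": 0.01}
  ]
}}

```text
time: 27.25
eef_pos: [461.4, -182.0, 17.7]
tool_rot: [[0.995, 0.095, 0.001], [0.095, -0.995, 0.002], [0.001, -0.001, -1.0]]
force: [-4.9, 4.3, 28.2]
width: 0.231
grasp_force: 82.3
```

Request:
{"api": "servo_tool", "payload": {
  "motion": [
    {"offset": [0,0,-0.02],"turn": [0,0,0],"jaw": 0.01},
    {"offset": [0,0,-0.03],"turn": [0,0,0],"jaw": 0.01},
    {"offset": [0,0,-0.03],"turn": [0,0,0],"jaw": 0.01},
    {"offset": [0,0,-0.02],"turn": [0,0,0],"jaw": 0.01},
    {"offset": [0,0,0],"turn": [0,0,0],"jaw": 0.01},
    {"offset": [0,0,0],"turn": [0,0,0],"jaw": 0.01}
  ]
}}

```text
time: 27.85
eef_pos: [461.5, -182.0, 115.8]
tool_rot: [[0.995, 0.096, 0.0], [0.096, -0.995, 0.0], [0.0, -0.0, -1.0]]
force: [0.1, 0.1, -1.7]
width: 0.229
grasp_force: 79.1
```

Run:
```python
from h import *
go(615.2,-171.4,40,0)
```

```text
pos [ 461.5 -182.   115.8] yaw 5.5 tilt [0. 0.] turn z 0.096 offset [ 0.1536 -0.0105  0.0758] F [ 0.1  0.1 -1.7] w 0.229 gf 79.1 t 27.85
```

Request:
{"api": "servo_tool", "payload": {
  "motion": [
    {"offset": [0,0,0],"turn": [0,0,0.096],"jaw": 0.01},
    {"offset": [0.0307,-0.0012,0],"turn": [0,0,0],"jaw": 0.01},
    {"offset": [0.0307,-0.0012,0],"turn": [0,0,0],"jaw": 0.01},
    {"offset": [0.0307,-0.0012,0],"turn": [0,0,0],"jaw": 0.01},
    {"offset": [0.0307,-0.0012,0],"turn": [0,0,0],"jaw": 0.01},
    {"offset": [0.0307,-0.0012,0],"turn": [0,0,0],"jaw": 0.01},
    {"offset": [0,0,0.04],"turn": [0,0,0],"jaw": 0.01},
    {"offset": [0,0,0.04],"turn": [0,0,0],"jaw": 0.01},
    {"offset": [0,0,0.02],"turn": [0,0,0],"jaw": 0.01},
    {"offset": [0,0,0.007],"turn": [0,0,0],"jaw": 0.01},
    {"offset": [0,0,0],"turn": [0,0,0],"jaw": 0.01},
    {"offset": [0,0,0],"turn": [0,0,0],"jaw": 0.045},
    {"offset": [0,0,0],"turn": [0,0,0],"jaw": 0.045},
    {"offset": [0,0,0],"turn": [0,0,0],"jaw": 0.045},
    {"offset": [0,0,-0.03],"turn": [0,0,0],"jaw": 0.045},
    {"offset": [0,0,-0.05],"turn": [0,0,0],"jaw": 0.045},
    {"offset": [0,0,-0.05],"turn": [0,0,0],"jaw": 0.045},
    {"offset": [0,0,0],"turn": [0,0,0],"jaw": 0.045}
  ]
}}

```text
time: 29.65
eef_pos: [618.1, -178.7, 146.3]
tool_rot: [[1.0, -0.001, 0.011], [-0.001, -1.0, -0.004], [0.011, 0.004, -1.0]]
force: [-0.1, -0.2, -0.5]
width: 0.526
grasp_force: 0.0
```

Run:
```python
from h import *
p,d=get_image("top");cv2.imwrite("pics/t6.png",p)
for l in loops(p)[:6]: print(l)
go(450.2,294.9,60,11.1)
```

```text
{'c': array([370.8, 355.6]), 'hole': array([370.6, 355.6]), 'yaw': np.float64(-16.3), 'R': np.float64(29.8), 'bore': np.float64(20.7)}
{'c': array([406.1, 286.3]), 'hole': array([405.7, 286.2]), 'yaw': np.float64(10.9), 'R': np.float64(29.8), 'bore': np.float64(30.5)}
{'c': array([414.3, 195.3]), 'hole': array([414.3, 195.3]), 'yaw': np.float64(14.0), 'R': np.float64(29.4), 'bore': np.float64(21.2)}
{'c': array([785.7, 143.5]), 'hole': array([783.2, 144.6]), 'yaw': np.float64(-15.9), 'R': np.float64(26.7), 'bore': np.float64(24.2)}
{'c': array([820.9, 135.2]), 'hole': array([809.2, 136.9]), 'yaw': np.float64(177.2), 'R': np.float64(25.8), 'bore': np.float64(23.7)}
{'c': array([840.8, 125.8]), 'hole': array([838.7, 126.7]), 'yaw': np.float64(162.2), 'R': np.float64(12.9), 'bore': np.float64(11.1)}
pos [ 616.8 -177.5  143. ] yaw -0.0 tilt [ 0.007 -0.002] turn z -0.194 offset [-0.0731 -0.4959  0.0808] F [-0.2  0.  -0.9] w 0.529 gf 0.0 t 29.7
```

View pics/t6.png

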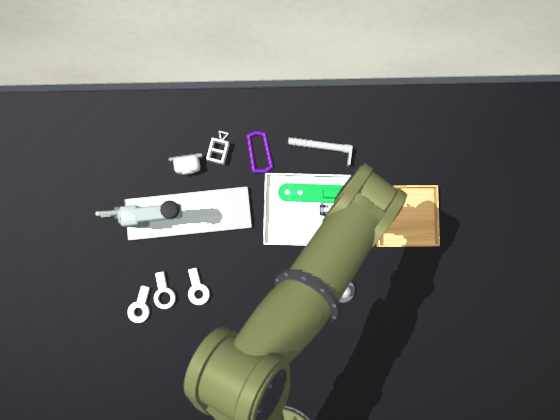

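Top view: loops at (139,310), (164,297) and (198,293) are still untouched; the first loop lies in the tray under the arm. Next is the wide one at (406,286), gripped at +55 to keep clear of its neighbour.

Run:
```python
from h import *
go(460.1,296.8,60,11)
```

```text
pos [ 616.8 -177.5  143. ] yaw -0.0 tilt [ 0.007 -0.002] turn z -0.192 offset [-0.0639 -0.4957  0.0809] F [-0.2  0.  -0.9] w 0.529 gf 0.0 t 29.7
```

Request:
{"api": "servo_tool", "payload": {
  "motion": [
    {"offset": [0,0,-0.01],"turn": [0,0,-0.096],"jaw": 0.04},
    {"offset": [0,0,0],"turn": [0,0,-0.096],"jaw": 0.04},
    {"offset": [-0.0053,-0.0413,0],"turn": [0,0,0],"jaw": 0.04},
    {"offset": [-0.0053,-0.0413,0],"turn": [0,0,0],"jaw": 0.04},
    {"offset": [-0.0053,-0.0413,0],"turn": [0,0,0],"jaw": 0.04},
    {"offset": [-0.0053,-0.0413,0],"turn": [0,0,0],"jaw": 0.04},
    {"offset": [-0.0053,-0.0413,0],"turn": [0,0,0],"jaw": 0.04},
    {"offset": [-0.0053,-0.0413,0],"turn": [0,0,0],"jaw": 0.04},
    {"offset": [-0.0053,-0.0413,0],"turn": [0,0,0],"jaw": 0.04},
    {"offset": [-0.0053,-0.0413,0],"turn": [0,0,0],"jaw": 0.04},
    {"offset": [-0.0053,-0.0413,0],"turn": [0,0,0],"jaw": 0.04},
    {"offset": [-0.0053,-0.0413,0],"turn": [0,0,0],"jaw": 0.04},
    {"offset": [-0.0053,-0.0413,0],"turn": [0,0,0],"jaw": 0.04},
    {"offset": [-0.0053,-0.0413,0],"turn": [0,0,0],"jaw": 0.04},
    {"offset": [0,0,0.04],"turn": [0,0,0],"jaw": 0.04},
    {"offset": [0,0,0.04],"turn": [0,0,0],"jaw": 0.04},
    {"offset": [0,0,0],"turn": [0,0,0],"jaw": 0.04},
    {"offset": [0,0,0],"turn": [0,0,0],"jaw": 0.04},
    {"offset": [0,0,0],"turn": [0,0,0],"jaw": 0.04}
  ]
}}

```text
time: 31.6
eef_pos: [459.2, 297.9, 70.5]
tool_rot: [[0.982, 0.189, 0.002], [0.189, -0.982, 0.001], [0.002, -0.0, -1.0]]
force: [-0.0, 0.1, -0.3]
width: 0.466
grasp_force: 0.0
```

Run:
```python
from h import *
go(460.1,296.8,2.5,11)
p,d=get_image("top")
print("tray loop", [l for l in loops(p,18) if 530<l['c'][0]<720 and -250<l['c'][1]<20])
X=cloud("top",d).astype(float);m=(X[...,2]>13)&(X[...,2]<30)&(np.hypot(X[...,0]-571,X[...,1]+176)<60);print(np.percentile(X[m],[2,50,98],axis=0).round(0))
for l in loops(p)[:4]: print(l)
```

```text
pos [459.2 297.9  70.5] yaw 10.9 tilt [0.002 0.001] turn z -0.001 offset [0.0005 0.0012 0.068 ] F [-0.   0.1 -0.3] w 0.466 gf 0.0 t 31.6
tray loop []
[[ 533. -208.   14.]
 [ 576. -176.   19.]
 [ 627. -145.   27.]]
{'c': array([0., 0.]), 'hole': array([405.8, 286.3]), 'yaw': np.float64(nan), 'R': np.float64(0.0), 'bore': np.float64(31.2)}
{'c': array([414. , 195.4]), 'hole': array([414.9, 194.7]), 'yaw': np.float64(13.6), 'R': np.float64(28.8), 'bore': np.float64(23.6)}
{'c': array([786.3, 143.9]), 'hole': array([784.1, 144.8]), 'yaw': np.float64(-17.0), 'R': np.float64(26.0), 'bore': np.float64(25.8)}
{'c': array([819.4, 136.8]), 'hole': array([810. , 137.9]), 'yaw': np.float64(-171.0), 'R': np.float64(26.4), 'bore': np.float64(26.1)}h.py:25: RuntimeWarning: Mean of empty slice.
  far=O[np.hypot(*(O-m).T)>50];d=far.mean(0)-m
  ret = um.true_divide(
h.py:28: RuntimeWarning: Mean of empty slice.
  d=far.mean(0)-s[:2]
```

Request:
{"api": "servo_tool", "payload": {
  "motion": [
    {"offset": [0.0005,0.0012,0.025],"turn": [0,0,0],"jaw": 0.04},
    {"offset": [0,0,0.025],"turn": [0,0,0],"jaw": 0.04},
    {"offset": [0,0,0.014],"turn": [0,0,0],"jaw": 0.04},
    {"offset": [0,0,0.004],"turn": [0,0,0],"jaw": 0.04},
    {"offset": [0,0,0],"turn": [0,0,0],"jaw": 0.04},
    {"offset": [0,0,0],"turn": [0,0,0],"jaw": 0.01},
    {"offset": [0,0,0],"turn": [0,0,0],"jaw": 0.01},
    {"offset": [0,0,0],"turn": [0,0,0],"jaw": 0.01},
    {"offset": [0,0,0],"turn": [0,0,0],"jaw": 0.01},
    {"offset": [0,0,0],"turn": [0,0,0],"jaw": 0.01},
    {"offset": [0,0,-0.02],"turn": [0,0,0],"jaw": 0.01},
    {"offset": [0,0,-0.04],"turn": [0,0,0],"jaw": 0.01},
    {"offset": [0,0,-0.04],"turn": [0,0,0],"jaw": 0.01},
    {"offset": [0,0,0],"turn": [0,0,0],"jaw": 0.01},
    {"offset": [0,0,0],"turn": [0,0,0],"jaw": 0.01}
  ]
}}

```text
time: 33.15
eef_pos: [459.2, 297.7, 102.4]
tool_rot: [[0.982, 0.191, 0.002], [0.191, -0.982, 0.002], [0.002, -0.002, -1.0]]
force: [-0.6, 0.0, -0.6]
width: 0.226
grasp_force: 78.5
```

Run:
```python
from h import *
go(470.3,-176.3,102,11)
try: print(ring([406,286],90,140,45))
except Exception as e: print(e)
```

```text
pos [459.2 297.7 102.4] yaw 11.0 tilt [0.002 0.002] turn z 0.0 offset [-0.0795  0.4674 -0.0006] F [-0.6  0.  -0.6] w 0.226 gf 78.5 t 33.15
(279, np.int64(263), array([404.3, 285.7]), np.float64(113.4), np.float64(-0.016))
```

Request:
{"api": "servo_tool", "payload": {
  "motion": [
    {"offset": [-0.0066,0.0389,0],"turn": [0,0,0],"jaw": 0.01},
    {"offset": [-0.0066,0.0389,0],"turn": [0,0,0],"jaw": 0.01},
    {"offset": [-0.0066,0.0389,0],"turn": [0,0,0],"jaw": 0.01},
    {"offset": [-0.0066,0.0389,0],"turn": [0,0,0],"jaw": 0.01},
    {"offset": [-0.0066,0.0389,0],"turn": [0,0,0],"jaw": 0.01},
    {"offset": [-0.0066,0.0389,0],"turn": [0,0,0],"jaw": 0.01},
    {"offset": [-0.0066,0.0389,0],"turn": [0,0,0],"jaw": 0.01},
    {"offset": [-0.0066,0.0389,0],"turn": [0,0,0],"jaw": 0.01},
    {"offset": [-0.0066,0.0389,0],"turn": [0,0,0],"jaw": 0.01},
    {"offset": [-0.0066,0.0389,0],"turn": [0,0,0],"jaw": 0.01},
    {"offset": [-0.0066,0.0389,0],"turn": [0,0,0],"jaw": 0.01},
    {"offset": [-0.0066,0.0389,0],"turn": [0,0,0],"jaw": 0.01},
    {"offset": [0,0,0.015],"turn": [0,0,0],"jaw": 0.01},
    {"offset": [0,0,0.015],"turn": [0,0,0],"jaw": 0.01},
    {"offset": [0,0,0.006],"turn": [0,0,0],"jaw": 0.01},
    {"offset": [0,0,0],"turn": [0,0,0],"jaw": 0.01},
    {"offset": [0,0,0],"turn": [0,0,0],"jaw": 0.01},
    {"offset": [0,0,0],"turn": [0,0,0],"jaw": 0.01}
  ]
}}

```text
time: 35.0
eef_pos: [470.3, -176.1, 65.5]
tool_rot: [[0.982, 0.191, 0.0], [0.191, -0.982, -0.0], [0.0, 0.0, -1.0]]
force: [0.6, -0.1, -0.9]
width: 0.233
grasp_force: 78.6
```

Run:
```python
from h import *
go(470,-175.5,47,11)
p,d=get_image("side");X=cloud("side",d).astype(float);print("tilt check, top z of ring",end=" ")
m=(np.hypot(X[...,0]-416,X[...,1]+187)<34)&(X[...,2]>66)&(X[...,2]<90);q=X[m];print(len(q),np.percentile(q,[2,50,98],axis=0).round(1) if len(q) else "")
```

```text
pos [ 470.3 -176.1   65.5] yaw 11.0 tilt [ 0. -0.] turn z 0.0 offset [-0.0002 -0.0007  0.0185] F [ 0.6 -0.1 -0.9] w 0.233 gf 78.6 t 35.0
tilt check, top z of ring 308 [[ 387.3 -213.5   66.7]
 [ 414.  -187.8   75.8]
 [ 446.4 -161.2   79.5]]
```

Request:
{"api": "servo_tool", "payload": {
  "motion": [
    {"offset": [0,-0.0005,0.005],"turn": [0,0,0],"jaw": 0.01},
    {"offset": [0,0,0.005],"turn": [0,0,0],"jaw": 0.01},
    {"offset": [0,0,0.005],"turn": [0,0,0],"jaw": 0.01},
    {"offset": [0,0,0.004],"turn": [0,0,0],"jaw": 0.01},
    {"offset": [0,0,0],"turn": [0,0,0],"jaw": 0.01},
    {"offset": [0,0,0],"turn": [0,0,0],"jaw": 0.01}
  ]
}}

```text
time: 35.65
eef_pos: [469.8, -175.9, 46.0]
tool_rot: [[0.982, 0.19, -0.0], [0.19, -0.982, 0.0], [-0.0, -0.0, -1.0]]
force: [0.0, -0.4, -1.0]
width: 0.231
grasp_force: 78.6
```

Free again. Down to the base, then up.

Request:
{"api": "servo_tool", "payload": {
  "motion": [
    {"offset": [0,0,0.008],"turn": [0,0,0],"jaw": 0.01},
    {"offset": [0,0,0.008],"turn": [0,0,0],"jaw": 0.01},
    {"offset": [0,0,0.008],"turn": [0,0,0],"jaw": 0.01},
    {"offset": [0,0,0.005],"turn": [0,0,0],"jaw": 0.01},
    {"offset": [0,0,0],"turn": [0,0,0],"jaw": 0.01},
    {"offset": [0,0,0],"turn": [0,0,0],"jaw": 0.01}
  ]
}}

```text
time: 36.25
eef_pos: [470.0, -175.9, 17.0]
tool_rot: [[0.982, 0.19, 0.0], [0.19, -0.982, 0.0], [0.0, -0.0, -1.0]]
force: [-0.2, 1.1, 3.9]
width: 0.232
grasp_force: 79.4
```

Request:
{"api": "servo_tool", "payload": {
  "motion": [
    {"offset": [0,0,-0.02],"turn": [0,0,0],"jaw": 0.01},
    {"offset": [0,0,-0.03],"turn": [0,0,0],"jaw": 0.01},
    {"offset": [0,0,-0.03],"turn": [0,0,0],"jaw": 0.01},
    {"offset": [0,0,-0.02],"turn": [0,0,0],"jaw": 0.01},
    {"offset": [0,0,0],"turn": [0,0,0.096],"jaw": 0.01},
    {"offset": [0,0,0],"turn": [0,0,0.096],"jaw": 0.01},
    {"offset": [0,0,0],"turn": [0,0,0],"jaw": 0.01}
  ]
}}

```text
time: 36.95
eef_pos: [469.9, -175.6, 116.8]
tool_rot: [[1.0, -0.001, -0.0], [-0.001, -1.0, -0.0], [-0.0, 0.0, -1.0]]
force: [0.4, 0.4, -1.1]
width: 0.229
grasp_force: 79.6
```

Run:
```python
from h import *
c,s=np.cos(np.radians(-2.5)),np.sin(np.radians(-2.5));r=np.array([631.2,-113.4])+np.array([[c,-s],[s,c]])@[-58,50];print(r)
go(r[0]+55,r[1],40,0)
```

```text
[575.43617252 -60.91766445]
pos [ 469.9 -175.6  116.8] yaw -0.1 tilt [-0. -0.] turn z -0.001 offset [ 0.1606 -0.1147  0.0768] F [ 0.4  0.4 -1.1] w 0.229 gf 79.6 t 36.95
```

Request:
{"api": "servo_tool", "payload": {
  "motion": [
    {"offset": [0.032,-0.0229,0],"turn": [0,0,0],"jaw": 0.01},
    {"offset": [0.032,-0.0229,0],"turn": [0,0,0],"jaw": 0.01},
    {"offset": [0.032,-0.0229,0],"turn": [0,0,0],"jaw": 0.01},
    {"offset": [0.032,-0.0229,0],"turn": [0,0,0],"jaw": 0.01},
    {"offset": [0.031,-0.0229,0],"turn": [0,0,0],"jaw": 0.01},
    {"offset": [0,0,0.04],"turn": [0,0,0],"jaw": 0.01},
    {"offset": [0,0,0.04],"turn": [0,0,0],"jaw": 0.01},
    {"offset": [0,0,0.02],"turn": [0,0,0],"jaw": 0.01},
    {"offset": [0,0,0.008],"turn": [0,0,0],"jaw": 0.01},
    {"offset": [0,0,0],"turn": [0,0,0],"jaw": 0.01},
    {"offset": [0,0,0],"turn": [0,0,0],"jaw": 0.04},
    {"offset": [0,0,0],"turn": [0,0,0],"jaw": 0.04},
    {"offset": [0,0,0],"turn": [0,0,0],"jaw": 0.04},
    {"offset": [0,0,-0.03],"turn": [0,0,0],"jaw": 0.04},
    {"offset": [0,0,-0.05],"turn": [0,0,0],"jaw": 0.04},
    {"offset": [0,0,-0.05],"turn": [0,0,0],"jaw": 0.04},
    {"offset": [0,0,0],"turn": [0,0,-0.122],"jaw": 0.04},
    {"offset": [0,0,0],"turn": [0,0,-0.122],"jaw": 0.04},
    {"offset": [0,0,0],"turn": [0,0,0],"jaw": 0.04}
  ]
}}

```text
time: 38.85
eef_pos: [629.2, -61.3, 140.1]
tool_rot: [[0.97, 0.243, 0.002], [0.243, -0.97, 0.0], [0.002, -0.0, -1.0]]
force: [-0.2, 0.1, -0.1]
width: 0.471
grasp_force: 0.0
```

Run:
```python
from h import *
p,d=get_image("top")
for l in loops(p)[:4]: print(l)
go(458,206.2,60,14)
```

```text
{'c': array([104.1,  33.3]), 'hole': array([114.2,  30. ]), 'yaw': np.float64(-92.2), 'R': np.float64(18.3), 'bore': np.float64(9.9)}
{'c': array([370.7, 355.6]), 'hole': array([370.5, 355.4]), 'yaw': np.float64(-16.3), 'R': np.float64(29.9), 'bore': np.float64(20.2)}
{'c': array([414.4, 195.3]), 'hole': array([414.4, 195.3]), 'yaw': np.float64(14.0), 'R': np.float64(29.5), 'bore': np.float64(20.8)}
{'c': array([785.6, 143.4]), 'hole': array([783. , 144.6]), 'yaw': np.float64(-15.9), 'R': np.float64(27.1), 'bore': np.float64(23.3)}
pos [629.  -61.3 139.6] yaw 13.8 tilt [0.001 0.001] turn z -0.003 offset [-0.1013 -0.3009  0.0796] F [ 0.3  0.1 -0.1] w 0.47 gf 0.0 t 38.9
```

Request:
{"api": "servo_tool", "payload": {
  "motion": [
    {"offset": [-0.0127,-0.0376,0],"turn": [0,0,-0.003],"jaw": 0.04},
    {"offset": [-0.0127,-0.0376,0],"turn": [0,0,0],"jaw": 0.04},
    {"offset": [-0.0127,-0.0376,0],"turn": [0,0,0],"jaw": 0.04},
    {"offset": [-0.0127,-0.0376,0],"turn": [0,0,0],"jaw": 0.04},
    {"offset": [-0.0127,-0.0376,0],"turn": [0,0,0],"jaw": 0.04},
    {"offset": [-0.0127,-0.0376,0],"turn": [0,0,0],"jaw": 0.04},
    {"offset": [-0.0127,-0.0376,0],"turn": [0,0,0],"jaw": 0.04},
    {"offset": [-0.0127,-0.0376,0],"turn": [0,0,0],"jaw": 0.04},
    {"offset": [0,0,0.04],"turn": [0,0,0],"jaw": 0.04},
    {"offset": [0,0,0.04],"turn": [0,0,0],"jaw": 0.04},
    {"offset": [0,0,0],"turn": [0,0,0],"jaw": 0.04},
    {"offset": [0,0,0],"turn": [0,0,0],"jaw": 0.04}
  ]
}}

```text
time: 40.1
eef_pos: [457.1, 204.9, 59.3]
tool_rot: [[0.97, 0.241, -0.001], [0.241, -0.97, -0.001], [-0.002, 0.001, -1.0]]
force: [1.2, -0.1, 0.9]
width: 0.467
grasp_force: 0.0
```

Run:
```python
from h import *
go(458,206.2,2.5,14)
```

```text
pos [457.1 204.9  59.3] yaw 14.0 tilt [-0.001 -0.001] turn z -0.001 offset [ 0.0013 -0.0011  0.0568] F [ 1.2 -0.1  0.9] w 0.467 gf 0.0 t 40.1
```

Request:
{"api": "servo_tool", "payload": {
  "motion": [
    {"offset": [0.001,-0.001,0.025],"turn": [0,0,0],"jaw": 0.04},
    {"offset": [0,0,0.02],"turn": [0,0,0],"jaw": 0.04},
    {"offset": [0,0,0.012],"turn": [0,0,0],"jaw": 0.04},
    {"offset": [0,0,0],"turn": [0,0,0],"jaw": 0.04},
    {"offset": [0,0,0],"turn": [0,0,0],"jaw": 0.01},
    {"offset": [0,0,0],"turn": [0,0,0],"jaw": 0.01},
    {"offset": [0,0,0],"turn": [0,0,0],"jaw": 0.01},
    {"offset": [0,0,0],"turn": [0,0,0],"jaw": 0.01},
    {"offset": [0,0,0],"turn": [0,0,0],"jaw": 0.01},
    {"offset": [0,0,-0.02],"turn": [0,0,0],"jaw": 0.01},
    {"offset": [0,0,-0.04],"turn": [0,0,0],"jaw": 0.01},
    {"offset": [0,0,-0.04],"turn": [0,0,0],"jaw": 0.01},
    {"offset": [0,0,0],"turn": [0,0,0],"jaw": 0.01},
    {"offset": [0,0,0],"turn": [0,0,0],"jaw": 0.01}
  ]
}}

```text
time: 41.5
eef_pos: [458.3, 207.4, 103.6]
tool_rot: [[0.97, 0.245, 0.002], [0.245, -0.97, 0.002], [0.003, -0.001, -1.0]]
force: [-2.0, -0.3, -1.1]
width: 0.23
grasp_force: 78.6
```

Run:
```python
from h import *
go(459.9,-176.1,102,14)
try: print(ring([414,195],90,140,45))
except Exception as e: print(e)
p,d=get_image("top");print([l for l in loops(p,18) if 530<l['c'][0]<720 and -250<l['c'][1]<20]);cv2.imwrite("pics/t7.png",p)
```

```text
pos [458.3 207.4 103.6] yaw 14.2 tilt [0.002 0.002] turn z 0.003 offset [-0.0912  0.3725  0.0009] F [-2.  -0.3 -1.1] w 0.23 gf 78.6 t 41.5
(226, np.int64(218), array([413. , 195.2]), np.float64(113.6), np.float64(0.002))
[]
```

Request:
{"api": "servo_tool", "payload": {
  "motion": [
    {"offset": [-0.0091,0.0372,0],"turn": [0,0,0],"jaw": 0.01},
    {"offset": [-0.0091,0.0372,0],"turn": [0,0,0],"jaw": 0.01},
    {"offset": [-0.0091,0.0372,0],"turn": [0,0,0],"jaw": 0.01},
    {"offset": [-0.0091,0.0372,0],"turn": [0,0,0],"jaw": 0.01},
    {"offset": [-0.0091,0.0372,0],"turn": [0,0,0],"jaw": 0.01},
    {"offset": [-0.0091,0.0372,0],"turn": [0,0,0],"jaw": 0.01},
    {"offset": [-0.0091,0.0372,0],"turn": [0,0,0],"jaw": 0.01},
    {"offset": [-0.0091,0.0372,0],"turn": [0,0,0],"jaw": 0.01},
    {"offset": [-0.0091,0.0372,0],"turn": [0,0,0],"jaw": 0.01},
    {"offset": [-0.0091,0.0372,0],"turn": [0,0,0],"jaw": 0.01},
    {"offset": [0,0,0.015],"turn": [0,0,0],"jaw": 0.01},
    {"offset": [0,0,0.015],"turn": [0,0,0],"jaw": 0.01},
    {"offset": [0,0,0.006],"turn": [0,0,0],"jaw": 0.01},
    {"offset": [0,0,0],"turn": [0,0,0],"jaw": 0.01},
    {"offset": [0,0,0],"turn": [0,0,0],"jaw": 0.01},
    {"offset": [0,0,0],"turn": [0,0,0],"jaw": 0.01}
  ]
}}

```text
time: 43.2
eef_pos: [460.7, -176.1, 66.5]
tool_rot: [[0.97, 0.245, 0.001], [0.245, -0.97, -0.0], [0.0, 0.0, -1.0]]
force: [-0.9, 1.7, -1.4]
width: 0.225
grasp_force: 78.7
```

Run:
```python
from h import *
go(460.1,-175.7,47,14)
```

```text
pos [ 460.7 -176.1   66.5] yaw 14.2 tilt [ 0.001 -0.   ] turn z 0.003 offset [-0.0005 -0.0005  0.0195] F [-0.9  1.7 -1.4] w 0.225 gf 78.7 t 43.2
```

Lowering gently toward the taper, in small steps.

Request:
{"api": "servo_tool", "payload": {
  "motion": [
    {"offset": [-0.0005,-0.0005,0.004],"turn": [0,0,0],"jaw": 0.01},
    {"offset": [0,0,0.004],"turn": [0,0,0],"jaw": 0.01},
    {"offset": [0,0,0.003],"turn": [0,0,0],"jaw": 0.01},
    {"offset": [0,0,0.003],"turn": [0,0,0],"jaw": 0.01},
    {"offset": [0,0,0],"turn": [0,0,0],"jaw": 0.01},
    {"offset": [0,0,0],"turn": [0,0,0],"jaw": 0.01}
  ]
}}

```text
time: 43.8
eef_pos: [462.7, -175.7, 53.6]
tool_rot: [[0.969, 0.245, 0.006], [0.245, -0.969, -0.0], [0.005, 0.002, -1.0]]
force: [4.5, 3.1, 14.8]
width: 0.224
grasp_force: 81.0
```

The loop hangs on the taper (15 N at an underside height of about 51 mm), so it doesn't fit and goes to the wooden bin.

Request:
{"api": "servo_tool", "payload": {
  "motion": [
    {"offset": [0,0,-0.02],"turn": [0,0,0],"jaw": 0.01},
    {"offset": [0,0,-0.04],"turn": [0,0,0],"jaw": 0.01},
    {"offset": [0,0,-0.02],"turn": [0,0,0.123],"jaw": 0.01},
    {"offset": [0,0,0],"turn": [0,0,0.123],"jaw": 0.01},
    {"offset": [0,0,0],"turn": [0,0,0],"jaw": 0.01},
    {"offset": [0,0,0],"turn": [0,0,0],"jaw": 0.01}
  ]
}}

```text
time: 44.4
eef_pos: [459.5, -175.4, 131.6]
tool_rot: [[1.0, 0.005, -0.001], [0.005, -1.0, 0.0], [-0.001, -0.0, -1.0]]
force: [-0.1, -0.8, -0.4]
width: 0.231
grasp_force: 79.0
```

Run:
```python
from h import *
go(612.8,-327.9,8,0)
```

```text
pos [ 459.5 -175.4  131.6] yaw 0.3 tilt [-0.001  0.   ] turn z 0.005 offset [0.1534 0.1525 0.1235] F [-0.1 -0.8 -0.4] w 0.231 gf 79.0 t 44.4
```

Request:
{"api": "servo_tool", "payload": {
  "motion": [
    {"offset": [0.0307,0.0305,0],"turn": [0,0,0.005],"jaw": 0.01},
    {"offset": [0.0307,0.0305,0],"turn": [0,0,0],"jaw": 0.01},
    {"offset": [0.0307,0.0305,0],"turn": [0,0,0],"jaw": 0.01},
    {"offset": [0.0307,0.0305,0],"turn": [0,0,0],"jaw": 0.01},
    {"offset": [0.0307,0.0305,0],"turn": [0,0,0],"jaw": 0.01},
    {"offset": [0,0,0.04],"turn": [0,0,0],"jaw": 0.01},
    {"offset": [0,0,0.04],"turn": [0,0,0],"jaw": 0.01},
    {"offset": [0,0,0.03],"turn": [0,0,0],"jaw": 0.01},
    {"offset": [0,0,0.0135],"turn": [0,0,0],"jaw": 0.01},
    {"offset": [0,0,0],"turn": [0,0,0],"jaw": 0.01},
    {"offset": [0,0,0],"turn": [0,0,0],"jaw": 0.036},
    {"offset": [0,0,0],"turn": [0,0,0],"jaw": 0.036},
    {"offset": [0,0,0],"turn": [0,0,0],"jaw": 0.036},
    {"offset": [0,0,-0.03],"turn": [0,0,0],"jaw": 0.036},
    {"offset": [0,0,-0.05],"turn": [0,0,0],"jaw": 0.036},
    {"offset": [0,0,-0.05],"turn": [0,0,0],"jaw": 0.036},
    {"offset": [0,0,0],"turn": [0,0,0.14],"jaw": 0.036},
    {"offset": [0,0,0],"turn": [0,0,0.14],"jaw": 0.036},
    {"offset": [0,0,0],"turn": [0,0,0],"jaw": 0.036}
  ]
}}

```text
time: 46.3
eef_pos: [613.1, -328.4, 139.1]
tool_rot: [[0.96, -0.282, 0.001], [-0.282, -0.96, -0.0], [0.001, 0.0, -1.0]]
force: [0.6, 0.5, -0.8]
width: 0.422
grasp_force: 0.0
```

Run:
```python
from h import *
p,d=get_image("top")
for l in loops(p)[:3]: print(l)
go(413.9,343,140,-16.2)
```

```text
{'c': array([370.7, 355.6]), 'hole': array([370.5, 355.6]), 'yaw': np.float64(-16.2), 'R': np.float64(29.5), 'bore': np.float64(21.2)}
{'c': array([786.2, 143.8]), 'hole': array([783.9, 144.6]), 'yaw': np.float64(-16.3), 'R': np.float64(26.2), 'bore': np.float64(25.3)}
{'c': array([819.6, 136.7]), 'hole': array([809.9, 138.1]), 'yaw': np.float64(-171.4), 'R': np.float64(26.4), 'bore': np.float64(25.2)}
pos [ 612.9 -328.5  138.6] yaw -16.1 tilt [-0. -0.] turn z 0.002 offset [-0.3784 -0.5893 -0.0015] F [-0.1 -0.1  0.5] w 0.421 gf 0.0 t 46.35
```

Run:
```python
from h import *
s=read_state();print(np.round(s["joints"],1))
```

```text
[  6.1  44.8  39.8  81.5 -30.   64.5 -55.5]
```

Request:
{"api": "servo_tool", "payload": {
  "motion": [
    {"offset": [-0.02365,-0.0368,0],"turn": [0,0,0],"jaw": 0.036},
    {"offset": [-0.02365,-0.0368,0],"turn": [0,0,0],"jaw": 0.036},
    {"offset": [-0.02365,-0.0368,0],"turn": [0,0,0],"jaw": 0.036},
    {"offset": [-0.02365,-0.0368,0],"turn": [0,0,0],"jaw": 0.036},
    {"offset": [-0.02365,-0.0368,0],"turn": [0,0,0],"jaw": 0.036},
    {"offset": [-0.02365,-0.0368,0],"turn": [0,0,0],"jaw": 0.036},
    {"offset": [-0.02365,-0.0368,0],"turn": [0,0,0],"jaw": 0.036},
    {"offset": [-0.02365,-0.0368,0],"turn": [0,0,0],"jaw": 0.036},
    {"offset": [-0.02365,-0.0368,0],"turn": [0,0,0],"jaw": 0.036},
    {"offset": [-0.02365,-0.0368,0],"turn": [0,0,0],"jaw": 0.036},
    {"offset": [-0.02365,-0.0368,0],"turn": [0,0,0],"jaw": 0.036},
    {"offset": [-0.02365,-0.0368,0],"turn": [0,0,0],"jaw": 0.036},
    {"offset": [-0.02365,-0.0368,0],"turn": [0,0,0],"jaw": 0.036},
    {"offset": [-0.02365,-0.0368,0],"turn": [0,0,0],"jaw": 0.036},
    {"offset": [-0.02365,-0.0368,0],"turn": [0,0,0],"jaw": 0.036},
    {"offset": [-0.02365,-0.0368,0],"turn": [0,0,0],"jaw": 0.036},
    {"offset": [0,0,0.04],"turn": [0,0,0],"jaw": 0.036},
    {"offset": [0,0,0.04],"turn": [0,0,0],"jaw": 0.036},
    {"offset": [0,0,0],"turn": [0,0,0],"jaw": 0.036},
    {"offset": [0,0,0],"turn": [0,0,0],"jaw": 0.036}
  ]
}}

```text
time: 48.35
eef_pos: [414.9, 341.8, 58.9]
tool_rot: [[0.96, -0.279, -0.001], [-0.279, -0.96, -0.001], [-0.0, 0.002, -1.0]]
force: [0.4, -0.3, 0.4]
width: 0.423
grasp_force: 0.0
```

Run:
```python
from h import *
go(413.9,343,2.5,-16.2);print(np.round(read_state()["joints"],1))
p,d=get_image("top");cv2.imwrite("pics/t8.png",p)
```

```text
pos [414.9 341.8  58.9] yaw -16.2 tilt [-0.001 -0.001] turn z -0.0 offset [-0.0013 -0.001   0.0564] F [ 0.4 -0.3  0.4] w 0.423 gf 0.0 t 48.35
[ -68.1   39.9   42.2  111.7  -38.7   43.6 -109.4]
```

View pics/t8.png

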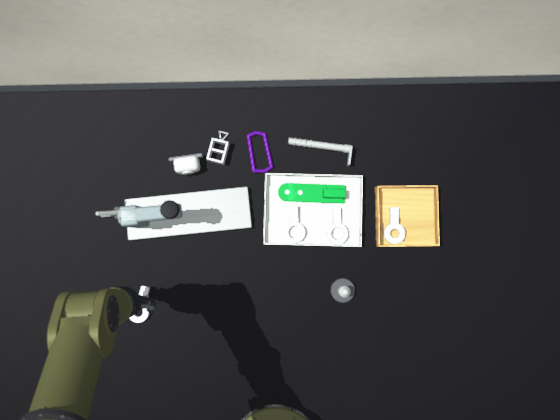

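Both fitting loops lie in the tray at (297,232) and (339,233) beside the fitting at (312,192). The narrow loop is in the bin at (395,232). Taking the last loop.

Request:
{"api": "servo_tool", "payload": {
  "motion": [
    {"offset": [-0.001,-0.001,0.025],"turn": [0,0,0],"jaw": 0.036},
    {"offset": [0,0,0.02],"turn": [0,0,0],"jaw": 0.036},
    {"offset": [0,0,0.0115],"turn": [0,0,0],"jaw": 0.036},
    {"offset": [0,0,0],"turn": [0,0,0],"jaw": 0.036},
    {"offset": [0,0,0],"turn": [0,0,0],"jaw": 0.01},
    {"offset": [0,0,0],"turn": [0,0,0],"jaw": 0.01},
    {"offset": [0,0,0],"turn": [0,0,0],"jaw": 0.01},
    {"offset": [0,0,0],"turn": [0,0,0],"jaw": 0.01},
    {"offset": [0,0,0],"turn": [0,0,0],"jaw": 0.01},
    {"offset": [0,0,-0.02],"turn": [0,0,0],"jaw": 0.01},
    {"offset": [0,0,-0.04],"turn": [0,0,0],"jaw": 0.01},
    {"offset": [0,0,-0.04],"turn": [0,0,0],"jaw": 0.01},
    {"offset": [0,0,0],"turn": [0,0,-0.141],"jaw": 0.01},
    {"offset": [0,0,0],"turn": [0,0,-0.141],"jaw": 0.01},
    {"offset": [0,0,0],"turn": [0,0,0],"jaw": 0.01},
    {"offset": [0,0,0],"turn": [0,0,0],"jaw": 0.01}
  ]
}}

```text
time: 50.0
eef_pos: [414.1, 343.8, 102.6]
tool_rot: [[1.0, -0.006, 0.0], [-0.006, -1.0, 0.001], [0.0, -0.001, -1.0]]
force: [0.4, -0.2, -0.8]
width: 0.223
grasp_force: 78.6
```

Run:
```python
from h import *
go(461.2,-187,66,0)
```

```text
pos [414.1 343.8 102.6] yaw -0.4 tilt [0.    0.001] turn z -0.006 offset [0.0471 0.5308 0.0362] F [ 0.4 -0.2 -0.8] w 0.223 gf 78.6 t 50.0
```

Request:
{"api": "servo_tool", "payload": {
  "motion": [
    {"offset": [0.02,0.035,0],"turn": [0,0,-0.006],"jaw": 0.01},
    {"offset": [0.02,0.035,0],"turn": [0,0,0],"jaw": 0.01},
    {"offset": [0.007,0.0384,0],"turn": [0,0,0],"jaw": 0.01},
    {"offset": [0,0.0384,0],"turn": [0,0,0],"jaw": 0.01},
    {"offset": [0,0.0384,0],"turn": [0,0,0],"jaw": 0.01},
    {"offset": [0,0.0384,0],"turn": [0,0,0],"jaw": 0.01},
    {"offset": [0,0.0384,0],"turn": [0,0,0],"jaw": 0.01},
    {"offset": [0,0.0384,0],"turn": [0,0,0],"jaw": 0.01},
    {"offset": [0,0.0384,0],"turn": [0,0,0],"jaw": 0.01},
    {"offset": [0,0.0384,0],"turn": [0,0,0],"jaw": 0.01},
    {"offset": [0,0.0384,0],"turn": [0,0,0],"jaw": 0.01},
    {"offset": [0,0.0384,0],"turn": [0,0,0],"jaw": 0.01},
    {"offset": [0,0.0384,0],"turn": [0,0,0],"jaw": 0.01},
    {"offset": [0,0.0384,0],"turn": [0,0,0],"jaw": 0.01},
    {"offset": [0,0,0.018],"turn": [0,0,0],"jaw": 0.01},
    {"offset": [0,0,0.018],"turn": [0,0,0],"jaw": 0.01},
    {"offset": [0,0,0],"turn": [0,0,0],"jaw": 0.01},
    {"offset": [0,0,0],"turn": [0,0,0],"jaw": 0.01}
  ]
}}

```text
time: 51.8
eef_pos: [462.5, -187.0, 66.1]
tool_rot: [[1.0, 0.002, -0.001], [0.002, -1.0, 0.0], [-0.001, -0.0, -1.0]]
force: [-0.3, 0.1, -1.2]
width: 0.226
grasp_force: 78.6
```

Run:
```python
from h import *
go(461.2,-187,66,0)
p,d=get_image("side");X=cloud("side",d).astype(float)
m=(np.hypot(X[...,0]-416,X[...,1]+187)<38)&(X[...,2]>66)&(X[...,2]<90);q=X[m];print(len(q),np.percentile(q,[2,50,98],axis=0).round(1) if len(q) else "")
```

```text
pos [ 462.5 -187.    66.1] yaw 0.1 tilt [-0.001  0.   ] turn z 0.002 offset [-0.0013 -0.      0.0001] F [-0.3  0.1 -1.2] w 0.226 gf 78.6 t 51.8
374 [[ 387.7 -213.2   67. ]
 [ 417.6 -189.5   75.5]
 [ 450.9 -163.    84.7]]
```

Ring over the pin; lowering gently.

Request:
{"api": "servo_tool", "payload": {
  "motion": [
    {"offset": [-0.001,0,0.004],"turn": [0,0,0],"jaw": 0.01},
    {"offset": [0,0,0.004],"turn": [0,0,0],"jaw": 0.01},
    {"offset": [0,0,0.003],"turn": [0,0,0],"jaw": 0.01},
    {"offset": [0,0,0.003],"turn": [0,0,0],"jaw": 0.01},
    {"offset": [0,0,0],"turn": [0,0,0],"jaw": 0.01},
    {"offset": [0,0,0],"turn": [0,0,0],"jaw": 0.01}
  ]
}}

```text
time: 52.45
eef_pos: [464.2, -187.2, 53.5]
tool_rot: [[1.0, 0.004, 0.005], [0.004, -1.0, -0.001], [0.005, 0.001, -1.0]]
force: [3.6, 1.5, 12.8]
width: 0.23
grasp_force: 80.6
```

It hangs on the taper too, so it goes to the bin.

Request:
{"api": "servo_tool", "payload": {
  "motion": [
    {"offset": [0,0,-0.02],"turn": [0,0,0],"jaw": 0.01},
    {"offset": [0,0,-0.04],"turn": [0,0,0],"jaw": 0.01},
    {"offset": [0,0,-0.02],"turn": [0,0,0],"jaw": 0.01},
    {"offset": [0,0,0],"turn": [0,0,0],"jaw": 0.01},
    {"offset": [0.025,0.035,0],"turn": [0,0,0],"jaw": 0.01},
    {"offset": [0.025,0.035,0],"turn": [0,0,0],"jaw": 0.01},
    {"offset": [0.025,0.035,0],"turn": [0,0,0],"jaw": 0.01},
    {"offset": [0.025,0.035,0],"turn": [0,0,0],"jaw": 0.01},
    {"offset": [0.025,0.034,0],"turn": [0,0,0],"jaw": 0.01},
    {"offset": [0.025,0.034,0],"turn": [0,0,0],"jaw": 0.01},
    {"offset": [0,0,0],"turn": [0,0,0],"jaw": 0.01},
    {"offset": [0,0,0],"turn": [0,0,0],"jaw": 0.01}
  ]
}}

```text
time: 53.65
eef_pos: [611.9, -394.9, 129.6]
tool_rot: [[1.0, 0.003, -0.002], [0.003, -1.0, 0.002], [-0.002, -0.002, -1.0]]
force: [-0.2, 0.4, -0.9]
width: 0.234
grasp_force: 78.9
```

Run:
```python
from h import *
go(612.8,-395.5,8,0)
```

```text
pos [ 611.9 -394.9  129.6] yaw 0.2 tilt [-0.002  0.002] turn z 0.003 offset [0.0012 0.0008 0.1216] F [-0.2  0.4 -0.9] w 0.234 gf 78.9 t 53.65
```

Request:
{"api": "servo_tool", "payload": {
  "motion": [
    {"offset": [0.001,0.0005,0.04],"turn": [0,0,0],"jaw": 0.01},
    {"offset": [0,0,0.04],"turn": [0,0,0],"jaw": 0.01},
    {"offset": [0,0,0.03],"turn": [0,0,0],"jaw": 0.01},
    {"offset": [0,0,0.0115],"turn": [0,0,0],"jaw": 0.01},
    {"offset": [0,0,0],"turn": [0,0,0],"jaw": 0.01},
    {"offset": [0,0,0],"turn": [0,0,0],"jaw": 0.034},
    {"offset": [0,0,0],"turn": [0,0,0],"jaw": 0.034},
    {"offset": [0,0,0],"turn": [0,0,0],"jaw": 0.034},
    {"offset": [0,0,-0.03],"turn": [0,0,0],"jaw": 0.034},
    {"offset": [0,0,-0.05],"turn": [0,0,0],"jaw": 0.034},
    {"offset": [0,0,-0.05],"turn": [0,0,0],"jaw": 0.034},
    {"offset": [-0.04,-0.02,0],"turn": [0,0,0],"jaw": 0.034},
    {"offset": [-0.04,-0.02,0],"turn": [0,0,0],"jaw": 0.034},
    {"offset": [-0.04,-0.02,0],"turn": [0,0,0],"jaw": 0.034},
    {"offset": [-0.04,-0.02,0],"turn": [0,0,0],"jaw": 0.034},
    {"offset": [0,-0.04,0],"turn": [0,0,0],"jaw": 0.034},
    {"offset": [0,-0.04,0],"turn": [0,0,0],"jaw": 0.034},
    {"offset": [0,-0.04,0],"turn": [0,0,0],"jaw": 0.034},
    {"offset": [0,0,0],"turn": [0,0,0],"jaw": 0.034},
    {"offset": [0,0,0],"turn": [0,0,0],"jaw": 0.034}
  ]
}}

```text
time: 55.65
eef_pos: [453.4, -194.7, 141.1]
tool_rot: [[1.0, 0.006, 0.001], [0.006, -1.0, -0.0], [0.001, 0.0, -1.0]]
force: [-0.2, -1.2, 0.4]
width: 0.396
grasp_force: 0.0
```

Run:
```python
from h import *
p,d=get_image("side");q,_=get_image("top");print(read_state()["eef_pos"],read_state()["time"])
a=cv2.resize(q[150:260,100:450],None,fx=2.2,fy=2.2);b=cv2.resize(p[150:350,170:450],(a.shape[1],330));cv2.imwrite("pics/fin.png",np.vstack([a,b]))
```

```text
[ 453.04448636 -196.73750285  141.09692267] 55.75
```

View pics/fin.png

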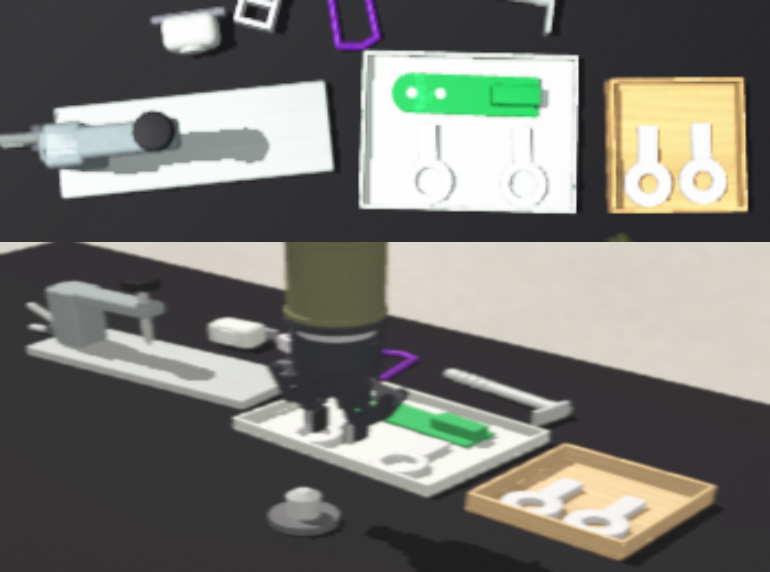

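The fitting and both wide loops lie flat in the tray, both narrow loops are in the bin, and the plunger is up. Handing in.

```bash
python3 -c "
from bench import sign_off
print(sign_off())"
```

```text
the job is handed in; nothing more can be done
None
```

The job is handed in (the bench returned no verdict): both marks punched, the fitting and the two loops that fit over the pin in the white tray, the two that don't in the wooden bin, and the other gear left alone.

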